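# Make up a sanding kit and a drilling kit in two stacking trays

### The job

Make up two job kits in the pair of stacking plywood trays. First fill the tray with the corner posts: the sanding block in its wide bay and the long narrow offcut in its narrow bay; then stack the tray with the handle on it, so that all four pins come up through its corner holes and it sits down on the posts, and make up the second kit in it: the short broad offcut in its wide bay and the carton of bits in its narrow bay. Everything lies flat inside the beading of its bay, and the round tin and the try square stay where they are.

Things in the scene. Friction and masses are not known exactly. Their poses are not given: they have to be found in the camera images.
- lower_tray: Plywood tray with corner posts (sizes in mm), 196 (x) by 246 (y) mm, 1.6 kg, loose. Origin: centre of underside. Floor at z=8. Posts 18 across at x=+-86, y=+-110, shoulders at z=58, each with a 10 mm pin that tapers to its tip at z=72. Bays framed by beading 5 wide, 6 high: wide bay 136 (x) by 88 (y), centre x=0, y=+60; narrow bay 154 by 69, centre y=-60. x points away from the robot (+-0.15 rad).
- upper_tray: Plywood tray with handle (sizes in mm), 196 (x) by 246 (y) mm, 0.35 kg. Origin: centre of underside. Floor at z=9; 14 mm holes through it at x=+-86, y=+-110. Handle rail along x in the middle: 104 long, 14 thick, z=36 to 54. Bays framed by beading 5 wide, 6 high: wide bay 114 (x) by 84 (y), centre x=0, y=+64; narrow bay 143 by 65, centre y=-64. x away from robot (+-0.15 rad). Fits either way round.
- sanding_block: Sanding block, orange-brown above and red-brown below, 64 (x) by 112 (y) by 36 mm high, about 0.1 kg (the solid part is 60 mm by 108 mm). Origin at the centre of its underside, z up.
- long_offcut: Long narrow offcut of pale wood, 45 (x) by 130 (y) by 30 mm high. Origin at the centre of its underside, z up.
- bit_box: Small white printed carton of drill bits, 45 (x) by 125 (y) by 42 mm high, about 0.18 kg. Origin at the centre of its underside, z up.
- broad_offcut: Short broad offcut of brown wood, 60 (x) by 90 (y) by 22 mm high. Origin at the centre of its underside, z up.
- round_tin: Bystander: low brown round tin of oddments, 90 mm across and 29 mm high, at the left. Origin at the centre of its underside.
- try_square: Bystander: try square, steel blade in a wooden stock, 184 by 115 by 17 mm, lying at the back of the bench. Origin at the middle of its outline on its underside.

How it is judged:
By the outcome, as a careful person would: the job done as asked, in the order asked, and still so for the second after the job is handed in, with the robot touching nothing.
It also fails if it takes over 136 s, if anything falls off the work surface, if the arm or the gripper's body presses on something with over 40 N, if the wrist force passes 120 N, or if a joint passes its speed limit or range.

### The arm

A 6-joint arm with a two-finger parallel gripper is mounted at the origin on a cart in front of the work surface, level with it; the furniture and walls round the work are solid. World frame = base frame: x ahead of the robot, y to its left, z up, the work surface at z = 0. Lengths are in m, angles in rad, forces in N, time in s.
With the tool pointing down it reaches from about 0.3 to 0.875 m from the base axis. Payload 6.4 kg.
Tool frame: the origin (TCP) lies on the centre line of the jaws, within the pads' length; the fingertips stand ctrl.tip_reach ahead of it and the grasp point (between the pads) lies 5 mm behind it (ctrl.tip_reach is the distance from the TCP to the fingertips, in m); z points along the fingers, y is the line along which they close (so a half turn about z gives the same grasp; the last joint's range is limited). The gripper opens to 88 mm and grips with 3 to 60 N. Pads are 18 mm wide; open, the fingers measure 123 mm over their backs; the gripper's body (75 mm by 187 mm) begins 45 mm behind the grasp point.
Start: joints at [1.01, 0.181, 1.607, -0, 1.354, -0.206], TCP at [0.2, 0.539, 0.253] pointing down, gripper open.
Joint ranges: [-2.99, 2.99], [-0.89, 2.07], [0.3, 2.58], [-1.14, 4.28], [0, 2.63], [-3.12, 3.12]. Speed limits (rad/s): [2.57, 2.57, 3.01, 3.14, 3.14, 3.14].

### API

Orientations are given as a 3x3 rotation matrix whose columns are the frame's x, y, z axes.
In Python, from rig import ctrl gives the robot as it stands.
- The arm moves only by the tool arm_command, never from a script. Its argument "moves" is a list of rows, each an object with "linear": the shift along the tool's x, y, z normalised to -1 to 1, where 1 is 100 cm, a list of three; "dr": the turn, a rotation vector about the tool's x, y, z normalised to -1 to 1, where 1 is 180 degrees, a list of three. In form: [{"linear": [tx, ty, tz], "dr": [rx, ry, rz]}, ...]. A call has 1 to 12 rows; each row is the pose to reach, as a shift and turn from the pose commanded when the call began, along the tool's axes at that moment, turning the shorter way round; what a row does not reach only later rows make up. A row lasts 1/12 s, in which the tool goes at most 41.7 mm and 7.16 degrees, less where a joint would pass 70% of its speed; a pose out of reach is approached as far as the arm can. A call with a number of a shift or a turn outside -1 to 1 is refused whole. A call with a gripper value outside its range is refused whole. "jaw" is the opening, from -1 (shut) to 1 (fully open), so that 0 is half open, set as the call begins (left out, the last holds). The fingers move at their own pace and stop on an object; "grip_force" is the grip in N (left out, the last holds). Time passes only in rows, so rows that repeat a pose let the fingers close. It gives the time, the measured TCP pose, the force, the opening and the grip force at its end, in the units of the state.
- ctrl.sense(): the state, without advancing time (a new reading comes with each control period).
- ctrl.camera(name): name is "scene" or "top" or "wrist"; returns the picture (420x560x3 uint8, red, green, blue); there is no depth.
- ctrl.calibration(name): a dict with "fovy" (degrees; the focal length in pixels is half the picture's height over the tangent of half this angle, whatever the lens; pixels are square), "cx", "cy" (the principal point, pixels), "origin" and "orientation" of the camera in the world; the wrist camera has in their place "mount" (4x4, takes a point from camera to tool coordinates, whose origin is the TCP and whose axes are the flange's). Camera axes: x right, y down, z forward; pixel columns grow to the right and rows downward; lengths in m; the calibration is good to about 2 mm. A picture is of the moment at which its call begins: read the wrist's pose just before it. calibration takes no time and is no camera call.
- ctrl.finish_job(): hands the job in; it is judged then, once.
Trained networks look in the newest picture that a camera, given by its name, has taken for a name from the list of things; names that differ only in an ending like _2 or _b are one class to them, and where a whole thing is asked for, a point or a joint stands for the part that bears it (a point fixed in the world has none). Each returns a list of dicts, best first, with "conf" (0 to 1); they miss things now and then, are a little off and sometimes report something else, mostly with a low value. They report only what shows in the picture. A call takes as long as a camera call.
- ctrl.look_for(camera, target): "point" ([row, column] in pixels, amid what is visible of it).
- ctrl.place_of(camera, target): "point" ([row, column] in pixels: a listed point, or the origin of a listed thing).
The state is a dict: "time_s": time; "joint_positions": joint angles; "joint_vel": joint speeds; "joint_efforts": joint torques, N m; "ee_pos": TCP position; "orientation": TCP orientation; "force": force on the tool from outside, world axes, zero at the start; "torque": the same for the moment, N m; "finger_gap": finger opening in m; "grasp_force": force on a finger pad.
Only numpy, scipy, OpenCV 4.12 (cv2) and the standard library are available. Lean on these libraries where they do the work, as an engineer would, in place of code of your own. Each camera call takes 0.05 s, during which the arm holds its last target. There are 200 camera calls.

## Working session

There is one attempt and no reset: what is moved stays moved. The work goes in short steps, Python scripts to look and compute and a tool call to move; the robot and the scene stay as the last step left them, time stands still between calls to the robot, and variables do not carry over. Pictures are saved under pics/ and viewed, at most 14 in all, crops included, and the job is handed in when it is done.

Besides the shell and the picture viewer there is one more tool, called in YAML: its name, and indented under it one key for each argument. arm_command: Moves the arm, as the interface text tells. Scaled input: -1 to 1 covers 100 cm each way for a shift and 180 degrees each way for a turn. Its arguments: {"type":"object","properties":{"moves":{"type":"array","items":{"type":"object","properties":{"linear":{"type":"array","items":{"type":"number"}},"dr":{"type":"array","items":{"type":"number"}}}}},"jaw":{"type":"number"},"grip_force":{"type":"number"}},"required":["moves"]}

```bash
ls; mkdir -p pics
cat > h.py <<'E'
import numpy as np, cv2
from rig import ctrl
def shot(cam,fn):
    im=ctrl.camera(cam); cv2.imwrite('pics/'+fn,im[:,:,::-1]); return im
def cam(name,s=None):
    c=ctrl.calibration(name)
    f=210/np.tan(np.radians(c['fovy'])/2)
    if name=='wrist':
        s=s or ctrl.sense(); M=np.array(c['mount']); R=np.array(s['orientation']); 
        o=np.array(s['ee_pos'])+R@M[:3,3]; Rc=R@M[:3,:3]
    else: o=np.array(c['origin']); Rc=np.array(c['orientation'])
    return f,c['cx'],c['cy'],o,Rc,c
def pt(name,rc,z,s=None):
    f,cx,cy,o,Rc,_=cam(name,s)
    d=Rc@np.array([(rc[1]-cx)/f,(rc[0]-cy)/f,1]); return o+d*(z-o[2])/d[2]
def px(name,p,s=None):
    f,cx,cy,o,Rc,_=cam(name,s)
    q=Rc.T@(np.array(p)-o); return [cy+f*q[1]/q[2],cx+f*q[0]/q[2]]
E
python3 - <<'E'
from h import *
for n in ['top','scene','wrist']:
    shot(n,n+'0.png'); print(n,ctrl.calibration(n))
s=ctrl.sense();print(s['ee_pos'],s['orientation'],s['force'],ctrl.tip_reach)
for o in 'lower_tray upper_tray sanding_block long_offcut bit_box broad_offcut round_tin try_square'.split():
    r=ctrl.place_of('top',o); print(o,[(np.round(a['point']),round(a['conf'],2),pt('top',a['point'],0.0).round(3)) for a in r[:2]])
E
```

```text
pics
top {'fovy': 56.756630610526024, 'cx': 282.02606159905355, 'cy': 201.0548594508065, 'origin': array([0.46105602, 0.08635774, 1.07565358]), 'orientation': array([[-0.00246478, -0.99144969,  0.13046619],
       [-0.99997703,  0.00326743,  0.00593847],
       [-0.00631398, -0.13044856, -0.99143497]])}
scene {'fovy': 52.752587823729996, 'cx': 279.86884524957003, 'cy': 214.14500103493577, 'origin': array([ 0.16590168, -0.60814881,  0.69135164]), 'orientation': array([[ 8.41375887e-01, -3.35759093e-01,  4.23500234e-01],
       [-5.40450382e-01, -5.22664320e-01,  6.59344670e-01],
       [-3.25064403e-05, -7.83637570e-01, -6.21218286e-01]])}
wrist {'fovy': 68.96547300868414, 'cx': 278.7310906183657, 'cy': 204.57058645895125, 'mount': array([[ 3.68069986e-04, -9.61952158e-01, -2.73217696e-01,
         6.91984031e-02],
       [ 9.99999283e-01,  4.28289507e-05,  1.19637317e-03,
         1.52436894e-04],
       [-1.13915213e-03, -2.73217941e-01,  9.61951485e-01,
        -1.31932380e-01],
       [ 0.00000000e+00,  0.00000000e+00,  0.00000000e+00,
         1.00000000e+00]])}
[0.19954409 0.538
[... 275 characters left out ...]
[0.437, 0.215, 0.   ]))]
sanding_block [(array([185., 284.]), 0.92, array([0.649, 0.089, 0.   ])), (array([191., 411.]), 0.47, array([ 0.631, -0.269,  0.   ]))]
long_offcut [(array([173., 350.]), 0.78, array([ 0.682, -0.098,  0.   ])), (array([190., 217.]), 0.4, array([0.634, 0.274, 0.   ]))]
bit_box [(array([190., 219.]), 0.82, array([0.634, 0.269, 0.   ]))]
broad_offcut [(array([190., 414.]), 0.98, array([ 0.632, -0.276,  0.   ])), (array([258., 392.]), 0.73, array([ 0.445, -0.209,  0.   ]))]
round_tin [(array([174., 160.]), 0.7, array([0.682, 0.438, 0.   ])), (array([261., 240.]), 0.27, array([0.438, 0.207, 0.   ]))]
try_square [(array([141., 362.]), 0.8, array([ 0.773, -0.137,  0.   ]))]
```

View pics/top0.png

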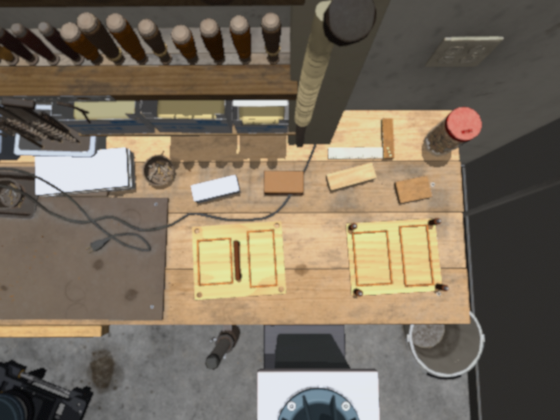

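View pics/scene0.png

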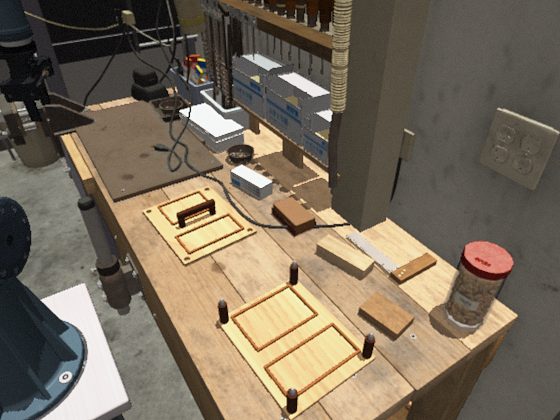

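The top and scene views agree. The upper tray is at about (261,237), the lower tray at about (257,394), and the four parts are in a row along rows 173–190. A pillar stands behind the long offcut at about (145,318). I'll check its clearance.

Run:
```python
from h import *
for r in [(210,337),(229,352),(230,365),(222,387)]: print('scene',r,pt('scene',r,0).round(3))
for r in [(145,291),(146,335),(135,290)]: print('top',r,pt('top',r,0).round(3))
import cv2
a=cv2.imread('pics/top0.png'); c=cv2.resize(a[90:210,140:460],None,fx=2.5,fy=2.5,interpolation=cv2.INTER_CUBIC)
b=cv2.imread('pics/scene0.png'); d=cv2.resize(b[80:290,210:450],None,fx=1.25,fy=1.25); o=np.zeros((300+263,800,3),np.uint8);o[:300]=c;o[300:,:300]=d[:263]
cv2.imwrite('pics/c1.png',o)
```

```text
scene (210, 337) [0.775 0.058 0.   ]
scene (229, 352) [ 0.757 -0.023  0.   ]
scene (230, 365) [ 0.782 -0.044  0.   ]
scene (222, 387) [ 0.851 -0.05   0.   ]
top (145, 291) [0.763 0.067 0.   ]
top (146, 335) [ 0.76  -0.058  0.   ]
top (135, 290) [0.793 0.07  0.   ]Traceback (most recent call last):
  File "<stdin>", line 6, in <module>
ValueError: could not broadcast input array from shape (262,300,3) into shape (263,300,3)
```

```bash
cat >> h.py <<'E'
from scipy.spatial.transform import Rotation as Ro
def Rt(yaw): # tool down, closing axis y at yaw (deg) from world x
    a=np.radians(yaw); y=np.array([np.cos(a),np.sin(a),0]); z=np.array([0,0,-1.]); return np.array([np.cross(y,z),y,z]).T
def wp(*W):
    s=ctrl.sense(); p=np.array(s['ee_pos']); R=np.array(s['orientation']); pp=p; pr=R
    for x,y,z,yaw in W:
        t=np.array([x,y,z]); Q=Rt(yaw); l=R.T@(t-p); r=Ro.from_matrix(R.T@Q).as_rotvec()/np.pi
        n=max(np.linalg.norm(t-pp)/.0417,np.degrees(Ro.from_matrix(pr.T@Q).magnitude())/7.16)
        print('lin',l.round(4).tolist(),'dr',r.round(4).tolist(),'rows %.1f'%n); pp=t;pr=Q
E
python3 -c "
from h import *
wp((.60,.06,.25,0))"
```

```text
lin [-0.5418, -0.3103, 0.0027] dr [0.0, -0.0, 0.3871] rows 15.0
```

arm_command:
  moves:
    - {"linear":[-0.542,-0.31,0.003],"dr":[0,0,0.387]}
    - {"linear":[-0.542,-0.31,0.003],"dr":[0,0,0.387]}
    - {"linear":[-0.542,-0.31,0.003],"dr":[0,0,0.387]}
    - {"linear":[-0.542,-0.31,0.003],"dr":[0,0,0.387]}
    - {"linear":[-0.542,-0.31,0.003],"dr":[0,0,0.387]}
    - {"linear":[-0.542,-0.31,0.003],"dr":[0,0,0.387]}
    - {"linear":[-0.542,-0.31,0.003],"dr":[0,0,0.387]}
    - {"linear":[-0.542,-0.31,0.003],"dr":[0,0,0.387]}
    - {"linear":[-0.542,-0.31,0.003],"dr":[0,0,0.387]}
    - {"linear":[-0.542,-0.31,0.003],"dr":[0,0,0.387]}
    - {"linear":[-0.542,-0.31,0.003],"dr":[0,0,0.387]}
    - {"linear":[-0.542,-0.31,0.003],"dr":[0,0,0.387]}

```text
time_s: 1.55
ee_pos: [0.5216, 0.1538, 0.2506]
orientation: [[0.0, 1.0, 0.001], [1.0, -0.0, 0.0], [0.0, 0.001, -1.0]]
force: [0.2, 0.8, 0.4]
finger_gap: 0.088
grasp_force: 0.0
```

Run:
```python
from h import *
s=ctrl.sense(); print(s['ee_pos'])
shot('wrist','w1.png'); 
for o in 'sanding_block long_offcut bit_box upper_tray lower_tray broad_offcut'.split():
    r=ctrl.place_of('wrist',o); print(o,[(np.round(a['point']),round(a['conf'],2),pt('wrist',a['point'],0.0,s).round(3)) for a in r[:2]])
```

```text
[0.5215922  0.15376704 0.2506255 ]
sanding_block [(array([225., 379.]), 0.72, array([0.656, 0.087, 0.   ]))]
long_offcut [(array([343., 377.]), 0.55, array([ 0.669, -0.099,  0.   ]))]
bit_box [(array([ 76., 376.]), 0.93, array([0.636, 0.271, 0.   ]))]
upper_tray [(array([127., 213.]), 0.92, array([0.443, 0.213, 0.   ]))]
lower_tray []
broad_offcut []
```

View pics/w1.png

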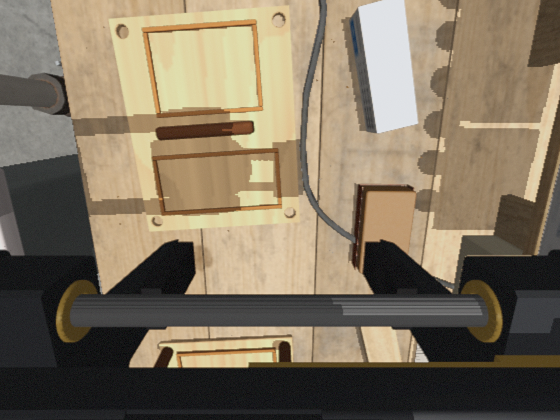

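Run:
```python
from h import *
P=lambda r,z: pt('wrist',r,z).round(3)
print('block top',[P(r,.036) for r in [(187,363),(187,413),(235,361),(235,414)]])
print('box top',[P(r,.042) for r in [(4,357),(131,375),(124,417),(0,405)]])
print('holes',[P(r,.009) for r in [(31,122),(19,279),(212,290),(221,157)]])
print('handle',[P(r,.054) for r in [(132,157),(127,253)]])
```

```text
block top [array([0.618, 0.15 , 0.036]), array([0.676, 0.15 , 0.036]), array([0.621, 0.091, 0.036]), array([0.685, 0.091, 0.036])]
box top [array([0.597, 0.334, 0.042]), array([0.625, 0.214, 0.042]), array([0.67 , 0.221, 0.042]), array([0.643, 0.338, 0.042])]
holes [array([0.349, 0.318, 0.009]), array([0.521, 0.33 , 0.009]), array([0.535, 0.112, 0.009]), array([0.364, 0.099, 0.009])]
handle [array([0.393, 0.213, 0.054]), array([0.494, 0.218, 0.054])]
```

The upper tray sits nominally, with the narrow bay at −y, centre (0.442,0.215) and yaw about 4°. The block is at about (0.649,0.094). The view shows the holes, handle and box clearly.

```bash
python3 -c "
from h import *
wp((.648,.105,.15,4),(.648,.105,.028,4))"
```

```text
lin [-0.0521, 0.1283, 0.1002] dr [-0.0001, -0.0001, -0.0217] rows 4.1
lin [-0.0521, 0.1284, 0.2222] dr [-0.0001, -0.0001, -0.0217] rows 2.9
```

arm_command:
  moves:
    - {"linear":[-0.052,0.128,0.1],"dr":[0,0,-0.022]}
    - {"linear":[-0.052,0.128,0.1],"dr":[0,0,-0.022]}
    - {"linear":[-0.052,0.128,0.1],"dr":[0,0,-0.022]}
    - {"linear":[-0.052,0.128,0.1],"dr":[0,0,-0.022]}
    - {"linear":[-0.052,0.128,0.1],"dr":[0,0,-0.022]}
    - {"linear":[-0.052,0.128,0.14],"dr":[0,0,-0.022]}
    - {"linear":[-0.052,0.128,0.17],"dr":[0,0,-0.022]}
    - {"linear":[-0.052,0.128,0.2],"dr":[0,0,-0.022]}
    - {"linear":[-0.052,0.128,0.222],"dr":[0,0,-0.022]}
    - {"linear":[-0.052,0.128,0.222],"dr":[0,0,-0.022]}

```text
time_s: 2.73
ee_pos: [0.6437, 0.1056, 0.0234]
orientation: [[-0.071, 0.997, -0.009], [0.997, 0.071, 0.0], [0.001, -0.009, -1.0]]
force: [-1.1, 0.5, -0.2]
finger_gap: 0.0882
grasp_force: 0.0
```

arm_command:
  moves:
    - {"linear":[0,0,0]}
    - {"linear":[0,0,0]}
    - {"linear":[0,0,0]}
    - {"linear":[0,0,0]}
    - {"linear":[0,0,0]}
    - {"linear":[0,0,0]}
  jaw: 0.3
  grip_force: 20

```text
schema error: expected keys linear, dr
```

arm_command:
  moves:
    - {"linear":[0,0,0],"dr":[0,0,0]}
    - {"linear":[0,0,0],"dr":[0,0,0]}
    - {"linear":[0,0,0],"dr":[0,0,0]}
    - {"linear":[0,0,0],"dr":[0,0,0]}
    - {"linear":[0,0,0],"dr":[0,0,0]}
    - {"linear":[0,0,0],"dr":[0,0,0]}
  jaw: 0.2
  grip_force: 20

```text
time_s: 3.23
ee_pos: [0.6501, 0.1039, 0.0308]
orientation: [[-0.069, 0.998, 0.004], [0.998, 0.069, 0.0], [0.0, 0.004, -1.0]]
force: [-0.8, 1.4, 7.2]
finger_gap: 0.0601
grasp_force: 19.9
```

```bash
python3 -c "
from h import *
wp((.64,.105,.13,4),(.60,.02,.28,40),(.56,-.2,.28,92))"
```

```text
lin [0.0018, -0.0096, -0.0992] dr [0.0012, -0.0, -0.0002] rows 2.4
lin [-0.0802, -0.0548, -0.2494] dr [0.0012, 0.0003, -0.2002] rows 5.0
lin [-0.2969, -0.1099, -0.2497] dr [0.001, 0.0009, -0.4891] rows 7.3
```

arm_command:
  moves:
    - {"linear":[0,-0.003,-0.03],"dr":[0,0,0]}
    - {"linear":[0.002,-0.01,-0.065],"dr":[0,0,0]}
    - {"linear":[0.002,-0.01,-0.1],"dr":[0,0,0]}
    - {"linear":[-0.02,-0.02,-0.14],"dr":[0,0,-0.04]}
    - {"linear":[-0.04,-0.04,-0.17],"dr":[0,0,-0.08]}
    - {"linear":[-0.06,-0.05,-0.2],"dr":[0,0,-0.12]}
    - {"linear":[-0.08,-0.055,-0.23],"dr":[0,0,-0.16]}
    - {"linear":[-0.1,-0.06,-0.25],"dr":[0,0,-0.2]}
    - {"linear":[-0.14,-0.07,-0.25],"dr":[0,0,-0.24]}
    - {"linear":[-0.18,-0.08,-0.25],"dr":[0,0,-0.28]}
    - {"linear":[-0.22,-0.09,-0.25],"dr":[0,0,-0.32]}
    - {"linear":[-0.25,-0.1,-0.25],"dr":[0,0,-0.36]}

```text
time_s: 4.23
ee_pos: [0.566, -0.1528, 0.2792]
orientation: [[-0.921, 0.39, 0.001], [0.39, 0.921, -0.001], [-0.001, -0.0, -1.0]]
force: [0.2, 0.3, -1.0]
finger_gap: 0.0606
grasp_force: 19.8
```

```bash
python3 -c "
from h import *
wp((.56,-.2,.28,92))"
```

```text
lin [-0.0129, -0.0458, -0.0007] dr [-0.0002, 0.0004, -0.1387] rows 3.5
```

arm_command:
  moves:
    - {"linear":[-0.013,-0.046,0],"dr":[0,0,-0.135]}
    - {"linear":[-0.013,-0.046,0],"dr":[0,0,-0.135]}
    - {"linear":[-0.013,-0.046,0],"dr":[0,0,-0.135]}
    - {"linear":[-0.013,-0.046,0],"dr":[0,0,-0.135]}
    - {"linear":[-0.013,-0.046,0],"dr":[0,0,-0.135]}
    - {"linear":[-0.013,-0.046,0],"dr":[0,0,-0.135]}

```text
time_s: 4.73
ee_pos: [0.5601, -0.1985, 0.2786]
orientation: [[-1.0, -0.015, 0.0], [-0.015, 1.0, -0.0], [-0.0, -0.0, -1.0]]
force: [0.3, -0.9, -0.6]
finger_gap: 0.0603
grasp_force: 19.8
```

Run:
```python
from h import *
s=ctrl.sense(); print(s['ee_pos'],s['joint_vel'])
shot('wrist','w2.png'); 
for o in 'lower_tray long_offcut broad_offcut'.split():
    r=ctrl.place_of('wrist',o); print(o,[(np.round(a['point']),round(a['conf'],2),pt('wrist',a['point'],0.0,s).round(3)) for a in r[:2]])
```

```text
[ 0.56007811 -0.19847183  0.27863309] [ 9.37730120e-03 -4.95419825e-05 -3.15657416e-05  3.93633201e-04
 -1.94746946e-03  9.66504751e-03]
lower_tray [(array([ 84., 270.]), 0.64, array([ 0.45, -0.21,  0.  ]))]
long_offcut [(array([248., 347.]), 0.82, array([ 0.671, -0.097,  0.   ]))]
broad_offcut [(array([222., 227.]), 0.55, array([ 0.635, -0.271,  0.   ]))]
```

View pics/w2.png

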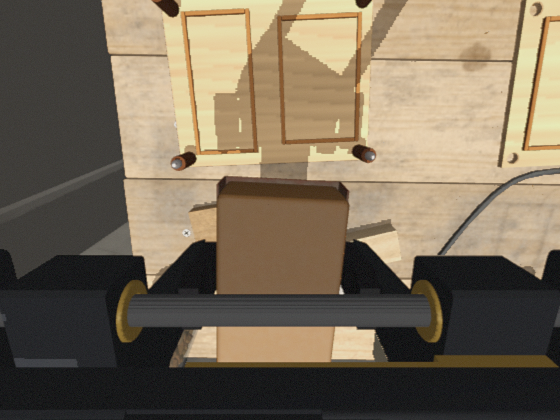

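Run:
```python
from h import *
P=lambda r,z: pt('wrist',r,z).round(4)
a,b=P((162,180),.07),P((154,371),.07); d=b-a; print(a,b,np.linalg.norm(d),np.degrees(np.arctan2(-d[0],d[1])))
th=np.arctan2(-d[0],d[1]); m=(a+b)/2; print('ctr from pins',m[:2]-.086*np.array([np.cos(th),np.sin(th)]))
R=np.array([P(r,.013) for r in [(17,279),(13,361),(140,360),(143,282)]]);L=np.array([P(r,.013) for r in [(12,184),(9,249),(152,257),(154,196)]])
print(R,R.mean(0),L,L.mean(0),(R.mean(0)+L.mean(0))/2)
```

```text
[ 0.5406 -0.3082  0.07  ] [ 0.5281 -0.0965  0.07  ] 0.21206871527879823 3.379152866691879
ctr from pins [ 0.44849952 -0.20741911]
[[ 0.3798 -0.2007  0.013 ]
 [ 0.3742 -0.1067  0.013 ]
 [ 0.5169 -0.095   0.013 ]
 [ 0.5223 -0.1944  0.013 ]] [ 0.4483 -0.1492  0.013 ] [[ 0.3767 -0.3096  0.013 ]
 [ 0.3723 -0.2352  0.013 ]
 [ 0.5343 -0.2264  0.013 ]
 [ 0.5382 -0.3051  0.013 ]] [ 0.455375 -0.269075  0.013   ] [ 0.4518375 -0.2091375  0.013    ]
```

Run:
```python
from h import *
e=pt('wrist',(201,283),.2836); print(e, 'centre offset x from TCP', e[0]+0.054-0.56)
e=[pt('wrist',(201,c),.2836)[1].round(4) for c in (220,346)];print(e)
wp((.44,-.149,.2,93.4),(.44,-.149,.042,93.4))
```

```text
[ 0.52556474 -0.19686515  0.2836    ] centre offset x from TCP 0.019564735447353265
[np.float64(-0.2239), np.float64(-0.1698)]
lin [0.1195, 0.0511, 0.0785] dr [-0.0, 0.0001, -0.0136] rows 3.6
lin [0.1195, 0.0511, 0.2365] dr [-0.0, 0.0001, -0.0136] rows 3.8
```

arm_command:
  moves:
    - {"linear":[0.127,0.051,0.078],"dr":[0,0,-0.014]}
    - {"linear":[0.127,0.051,0.078],"dr":[0,0,-0.014]}
    - {"linear":[0.127,0.051,0.078],"dr":[0,0,-0.014]}
    - {"linear":[0.127,0.051,0.078],"dr":[0,0,-0.014]}
    - {"linear":[0.127,0.051,0.11],"dr":[0,0,-0.014]}
    - {"linear":[0.127,0.051,0.14],"dr":[0,0,-0.014]}
    - {"linear":[0.127,0.051,0.17],"dr":[0,0,-0.014]}
    - {"linear":[0.127,0.051,0.2],"dr":[0,0,-0.014]}
    - {"linear":[0.127,0.051,0.22],"dr":[0,0,-0.014]}
    - {"linear":[0.127,0.051,0.232],"dr":[0,0,-0.014]}
    - {"linear":[0.127,0.051,0.237],"dr":[0,0,-0.014]}
    - {"linear":[0.127,0.051,0.237],"dr":[0,0,-0.014]}

```text
time_s: 5.93
ee_pos: [0.4318, -0.1491, 0.0404]
orientation: [[-0.998, -0.061, -0.002], [-0.061, 0.998, 0.001], [0.002, 0.001, -1.0]]
force: [1.0, -0.2, -0.2]
finger_gap: 0.0602
grasp_force: 19.8
```

Run:
```python
from h import *
s=ctrl.sense(); print(s['ee_pos'],s['force'])
a=shot('scene','s2.png'); w=shot('wrist','w3.png'); o=np.zeros((600,800,3),np.uint8); o[:,:]=0
c=cv2.resize(a[250:420,180:420],(400,283)); o[:283,:400]=c; o[283:583,:400]=cv2.resize(w,(400,300)); t=ctrl.camera('top'); o[:300,400:]=cv2.resize(t[200:320,310:470],(400,300))
cv2.imwrite('pics/c2.png',o[:,:,::-1])
```

```text
[ 0.43180688 -0.14905665  0.04041255] [ 0.97718716 -0.15777151 -0.19203702]
```

View pics/c2.png

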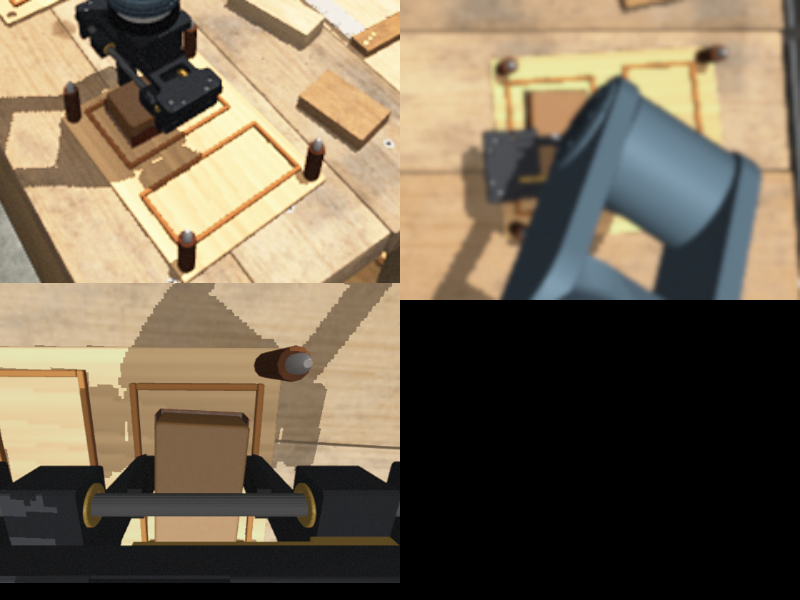

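The block sits inside the wide bay with clear margins, so I'm releasing it.

arm_command:
  moves:
    - {"linear":[0,0,0.0015],"dr":[0,0,0]}
    - {"linear":[0,0,0.0015],"dr":[0,0,0]}
    - {"linear":[0,0,0.0015],"dr":[0,0,0]}

```text
time_s: 6.33
ee_pos: [0.4328, -0.1499, 0.0404]
orientation: [[-0.998, -0.061, 0.001], [-0.061, 0.998, -0.001], [-0.001, -0.001, -1.0]]
force: [0.2, 0.7, -1.0]
finger_gap: 0.0607
grasp_force: 19.8
```

arm_command:
  moves:
    - {"linear":[0,0,0],"dr":[0,0,0]}
    - {"linear":[0,0,0],"dr":[0,0,0]}
    - {"linear":[0,0,0],"dr":[0,0,0]}
    - {"linear":[0,0,-0.02],"dr":[0,0,0]}
    - {"linear":[0,0,-0.06],"dr":[0,0,0]}
    - {"linear":[0,0,-0.1],"dr":[0,0,0]}
    - {"linear":[0,0,-0.14],"dr":[0,0,0]}
    - {"linear":[0,0,-0.18],"dr":[0,0,0]}
  jaw: 0.7

```text
time_s: 7.0
ee_pos: [0.432, -0.1493, 0.2217]
orientation: [[-0.998, -0.061, -0.0], [-0.061, 0.998, 0.0], [0.0, 0.0, -1.0]]
force: [1.2, -0.0, -0.1]
finger_gap: 0.0748
grasp_force: 0.0
```

```bash
python3 -c "
from h import *
wp((.64,-.19,.25,15))"
```

```text
lin [-0.2051, -0.0534, -0.0283] dr [-0.0, -0.0, 0.4362] rows 11.0
```

arm_command:
  moves:
    - {"linear":[-0.02,-0.005,-0.028],"dr":[0,0,0.04]}
    - {"linear":[-0.04,-0.01,-0.028],"dr":[0,0,0.08]}
    - {"linear":[-0.06,-0.015,-0.028],"dr":[0,0,0.12]}
    - {"linear":[-0.08,-0.02,-0.028],"dr":[0,0,0.16]}
    - {"linear":[-0.1,-0.025,-0.028],"dr":[0,0,0.2]}
    - {"linear":[-0.12,-0.03,-0.028],"dr":[0,0,0.24]}
    - {"linear":[-0.14,-0.035,-0.028],"dr":[0,0,0.28]}
    - {"linear":[-0.16,-0.04,-0.028],"dr":[0,0,0.32]}
    - {"linear":[-0.18,-0.045,-0.028],"dr":[0,0,0.36]}
    - {"linear":[-0.205,-0.053,-0.028],"dr":[0,0,0.4]}
    - {"linear":[-0.205,-0.053,-0.028],"dr":[0,0,0.436]}
    - {"linear":[-0.205,-0.053,-0.028],"dr":[0,0,0.436]}
  jaw: 1

```text
time_s: 8.0
ee_pos: [0.6409, -0.19, 0.2467]
orientation: [[-0.256, 0.967, -0.001], [0.967, 0.256, 0.001], [0.001, -0.001, -1.0]]
force: [-0.3, -0.6, -0.0]
finger_gap: 0.0883
grasp_force: 0.0
```

Run:
```python
from h import *
s=ctrl.sense(); print(s['ee_pos'],s['orientation'][0][1],s['joint_positions'])
shot('wrist','w4.png')
for o in 'long_offcut'.split():
    r=ctrl.place_of('wrist',o); print(o,[(np.round(a['point']),round(a['conf'],2),pt('wrist',a['point'],0.0,s).round(3)) for a in r[:2]])
```

```text
[ 0.64085083 -0.19001732  0.24668201] 0.96679399431788 [-4.65431247e-01  3.90600440e-01  1.35655165e+00  4.88152362e-05
  1.39577767e+00 -7.23861327e-01]
long_offcut [(array([108., 323.]), 0.73, array([ 0.672, -0.097,  0.   ]))]
```

View pics/w4.png

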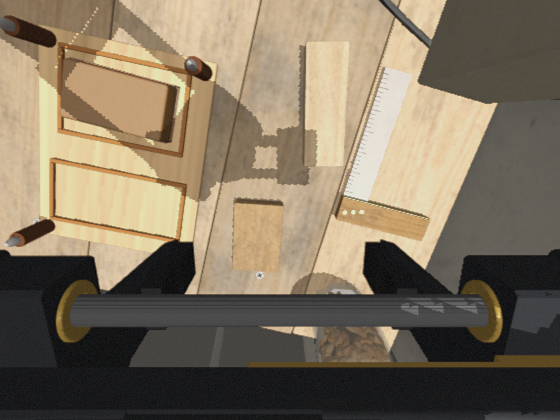

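The block is in the wide bay. The long offcut's top face spans (41,308)–(166,344), and the broad offcut spans (200,234)–(269,281).

Run:
```python
from h import *
for n,z,c in [('long',.03,[(41,308),(41,350),(166,344),(165,304)]),('broad',.022,[(201,234),(200,283),(270,281),(268,233)]),
 ('wide',.013,[(43,59),(68,192),(155,184),(130,58)]),('narrow',.013,[(158,50),(184,185),(240,180),(211,51)])]:
    q=np.array([pt('wrist',r,z) for r in c])[:,:2]; e=(q[0]+q[1]-q[2]-q[3])/2; w=(q[1]+q[2]-q[0]-q[3])/2
    print(n,q.mean(0).round(4),np.linalg.norm(e).round(3),np.linalg.norm(w).round(3),'e ang',np.degrees(np.arctan2(-e[0],e[1])).round(1),'w ang',np.degrees(np.arctan2(w[1],w[0])).round(1))
print('block edge',[pt('wrist',r,.044).round(3) for r in [(63,64),(85,175)]])
print('square', [pt('wrist',r,.017).round(3) for r in [(198,341),(68,388)]])
```

```text
long [ 0.6693 -0.0967] 0.129 0.045 e ang 15.3 w ang 14.5
broad [ 0.6345 -0.2656] 0.092 0.061 e ang 13.1 w ang 14.5
wide [ 0.4478 -0.1501] 0.095 0.146 e ang 4.4 w ang 4.6
narrow [ 0.4551 -0.2678] 0.071 0.162 e ang 5.2 w ang 2.7
block edge [array([ 0.4  , -0.128,  0.044]), array([ 0.511, -0.119,  0.044])]
square [array([ 0.721, -0.193,  0.017]), array([ 0.724, -0.04 ,  0.017])]
```

```bash
python3 -c "
from h import *
wp((.677,-.128,.12,15),(.677,-.128,.027,15))"
```

```text
lin [0.0497, 0.0522, 0.1273] dr [-0.0003, -0.0002, 0.0015] rows 3.5
lin [0.0497, 0.0523, 0.2203] dr [-0.0003, -0.0002, 0.0015] rows 2.2
```

arm_command:
  moves:
    - {"linear":[0.05,0.052,0.1],"dr":[0,0,0]}
    - {"linear":[0.05,0.052,0.1],"dr":[0,0,0]}
    - {"linear":[0.05,0.052,0.1],"dr":[0,0,0]}
    - {"linear":[0.05,0.052,0.11],"dr":[0,0,0]}
    - {"linear":[0.05,0.052,0.14],"dr":[0,0,0]}
    - {"linear":[0.05,0.052,0.165],"dr":[0,0,0]}
    - {"linear":[0.05,0.052,0.19],"dr":[0,0,0]}
    - {"linear":[0.05,0.052,0.21],"dr":[0,0,0]}
    - {"linear":[0.05,0.052,0.219],"dr":[0,0,0]}
    - {"linear":[0.05,0.052,0.219],"dr":[0,0,0]}
    - {"linear":[0.05,0.052,0.219],"dr":[0,0,0]}
  jaw: 0.42

```text
time_s: 9.02
ee_pos: [0.6776, -0.1286, 0.0297]
orientation: [[-0.26, 0.966, 0.0], [0.966, 0.26, -0.0], [-0.0, 0.0, -1.0]]
force: [-0.0, -0.5, 1.5]
finger_gap: 0.0625
grasp_force: 0.0
```

arm_command:
  moves:
    - {"linear":[0,0,0],"dr":[0,0,0]}
    - {"linear":[0,0,0],"dr":[0,0,0]}
    - {"linear":[0,0,0],"dr":[0,0,0]}
    - {"linear":[0,0,0],"dr":[0,0,0]}
    - {"linear":[0,0,0],"dr":[0,0,0]}
  jaw: -0.2
  grip_force: 25

```text
time_s: 9.43
ee_pos: [0.6785, -0.1287, 0.0307]
orientation: [[-0.26, 0.966, 0.002], [0.966, 0.26, -0.001], [-0.002, 0.002, -1.0]]
force: [-1.2, -0.1, 6.5]
finger_gap: 0.0454
grasp_force: 25.0
```

```bash
python3 -c "
from h import *
wp((.667,-.13,.12,15),(.62,-.19,.22,45),(.5,-.268,.22,93.5))"
```

```text
lin [0.0016, -0.0113, -0.0893] dr [0.0006, 0.0006, 0.0003] rows 2.2
lin [-0.0444, -0.0721, -0.1893] dr [0.0005, 0.0007, -0.1664] rows 4.2
lin [-0.0885, -0.2082, -0.1895] dr [0.0001, 0.0009, -0.4358] rows 6.8
```

arm_command:
  moves:
    - {"linear":[0,-0.003,-0.03],"dr":[0,0,0]}
    - {"linear":[0.002,-0.011,-0.06],"dr":[0,0,0]}
    - {"linear":[0.002,-0.011,-0.09],"dr":[0,0,0]}
    - {"linear":[-0.02,-0.04,-0.12],"dr":[0,0,-0.04]}
    - {"linear":[-0.03,-0.06,-0.15],"dr":[0,0,-0.08]}
    - {"linear":[-0.044,-0.072,-0.18],"dr":[0,0,-0.12]}
    - {"linear":[-0.05,-0.09,-0.19],"dr":[0,0,-0.16]}
    - {"linear":[-0.06,-0.11,-0.19],"dr":[0,0,-0.2]}
    - {"linear":[-0.07,-0.135,-0.19],"dr":[0,0,-0.24]}
    - {"linear":[-0.075,-0.16,-0.19],"dr":[0,0,-0.28]}
    - {"linear":[-0.08,-0.185,-0.19],"dr":[0,0,-0.32]}
    - {"linear":[-0.0885,-0.208,-0.19],"dr":[0,0,-0.36]}

```text
time_s: 10.43
ee_pos: [0.4982, -0.2675, 0.2189]
orientation: [[-0.984, 0.176, -0.0], [0.176, 0.984, 0.0], [0.0, 0.0, -1.0]]
force: [-0.5, 0.1, -0.5]
finger_gap: 0.0446
grasp_force: 25.0
```

```bash
python3 -c "
from h import *
wp((.487,-.267,.15,93.5),(.487,-.267,.042,93.5))"
```

```text
lin [0.0111, -0.0015, 0.0689] dr [0.0001, -0.0, -0.0757] rows 1.9
lin [0.0111, -0.0015, 0.1769] dr [0.0001, -0.0, -0.0757] rows 2.6
```

arm_command:
  moves:
    - {"linear":[0.011,-0.001,0.03],"dr":[0,0,-0.04]}
    - {"linear":[0.011,-0.001,0.06],"dr":[0,0,-0.076]}
    - {"linear":[0.011,-0.001,0.069],"dr":[0,0,-0.076]}
    - {"linear":[0.011,-0.001,0.1],"dr":[0,0,-0.076]}
    - {"linear":[0.011,-0.001,0.13],"dr":[0,0,-0.076]}
    - {"linear":[0.011,-0.001,0.155],"dr":[0,0,-0.076]}
    - {"linear":[0.011,-0.001,0.17],"dr":[0,0,-0.076]}
    - {"linear":[0.011,-0.001,0.177],"dr":[0,0,-0.076]}
    - {"linear":[0.011,-0.001,0.177],"dr":[0,0,-0.076]}

```text
time_s: 11.18
ee_pos: [0.4881, -0.2658, 0.0406]
orientation: [[-0.999, -0.053, -0.002], [-0.053, 0.999, 0.002], [0.002, 0.002, -1.0]]
force: [-0.1, -0.4, -0.2]
finger_gap: 0.0446
grasp_force: 25.0
```

Run:
```python
from h import *
s=ctrl.sense(); print(s['ee_pos'],s['force'])
a=ctrl.camera('scene'); w=ctrl.camera('wrist'); o=np.zeros((300,800,3),np.uint8)
o[:283,:400]=cv2.resize(a[250:420,180:420],(400,283)); o[:,400:]=cv2.resize(w,(400,300))
cv2.imwrite('pics/c3.png',o[:,:,::-1])
```

```text
[ 0.48814808 -0.26580554  0.04060246] [-0.08793074 -0.44319924 -0.15180008]
```

View pics/c3.png

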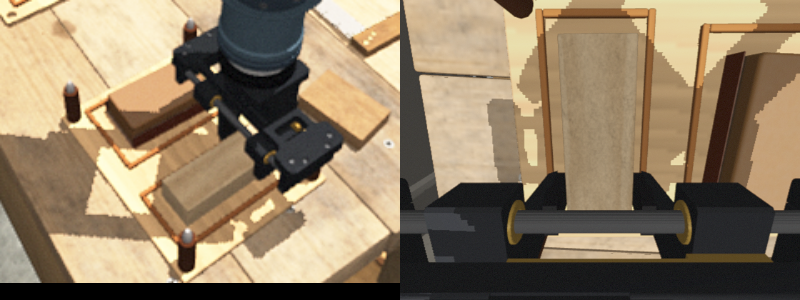

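arm_command:
  moves:
    - {"linear":[0,0,0.002],"dr":[0,0,0]}
    - {"linear":[0,0,0.002],"dr":[0,0,0]}
    - {"linear":[0,0,0.002],"dr":[0,0,0]}

```text
time_s: 11.53
ee_pos: [0.4892, -0.267, 0.0409]
orientation: [[-0.998, -0.055, 0.001], [-0.055, 0.998, -0.001], [-0.001, -0.001, -1.0]]
force: [-0.5, -0.6, -1.3]
finger_gap: 0.0451
grasp_force: 25.0
```

arm_command:
  moves:
    - {"linear":[0,0,0],"dr":[0,0,0]}
    - {"linear":[0,0,0],"dr":[0,0,0]}
    - {"linear":[0,0,0],"dr":[0,0,0]}
    - {"linear":[0,0,-0.02],"dr":[0,0,0]}
    - {"linear":[0,0,-0.06],"dr":[0,0,0]}
    - {"linear":[0,0,-0.1],"dr":[0,0,0]}
    - {"linear":[-0.03,0.03,-0.14],"dr":[0,0,0]}
    - {"linear":[-0.05,0.05,-0.18],"dr":[0,0,0]}
    - {"linear":[-0.07,0.06,-0.22],"dr":[0,0,0]}
    - {"linear":[-0.08,0.06,-0.26],"dr":[0,0,0]}
    - {"linear":[-0.08,0.06,-0.29],"dr":[0,0,0]}
    - {"linear":[-0.08,0.06,-0.29],"dr":[0,0,0]}
  jaw: 0.4

```text
time_s: 12.53
ee_pos: [0.5679, -0.2022, 0.3375]
orientation: [[-0.998, -0.057, 0.009], [-0.057, 0.998, -0.005], [-0.009, -0.006, -1.0]]
force: [-0.0, -0.5, 0.5]
finger_gap: 0.0614
grasp_force: 0.0
```

Run:
```python
from h import *
s=ctrl.sense(); print(s['ee_pos'],s['orientation'][0],np.abs(s['joint_vel']).max())
shot('wrist','w5.png')
wp((.56,.215,.33,93.5))
```

```text
[ 0.56790359 -0.20222426  0.33747868] [-0.99833375 -0.05701102  0.00891433] 0.23645998225046955
lin [-0.0155, 0.4175, 0.0054] dr [-0.0021, 0.0031, -0.0014] rows 10.0
```

View pics/w5.png

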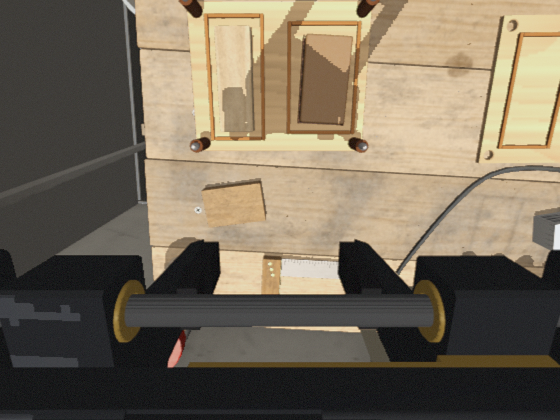

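arm_command:
  moves:
    - {"linear":[0.04,0.0,0.005],"dr":[0,0,0]}
    - {"linear":[0.04,0.0,0.005],"dr":[0,0,0]}
    - {"linear":[0.04,0.0,0.005],"dr":[0,0,0]}
    - {"linear":[0.04,0.0,0.005],"dr":[0,0,0]}
    - {"linear":[0.04,0.0,0.005],"dr":[0,0,0]}
    - {"linear":[0.04,0.0,0.005],"dr":[0,0,0]}

```text
time_s: 13.08
ee_pos: [0.526, -0.2048, 0.3252]
orientation: [[-0.998, -0.055, 0.001], [-0.055, 0.998, -0.001], [-0.001, -0.001, -1.0]]
force: [0.1, -0.2, 0.1]
finger_gap: 0.0619
grasp_force: 0.0
```

Run:
```python
from h import *
s=ctrl.sense(); print(s['ee_pos'],s['orientation'][0],np.abs(s['joint_vel']).max())
np.savez('w6.npz',im=ctrl.camera('wrist'),p=s['ee_pos'],R=s['orientation']); im=np.load('w6.npz')['im']
c0,y0=np.array([.4505,-.209]),np.radians(3.5); u=np.array([np.cos(y0),np.sin(y0)]);v=np.array([-u[1],u[0]])
o=np.zeros((600,800,3),np.uint8);i=0
for sx in (1,-1):
  for sy in (1,-1):
    g=c0+.086*sx*u+.11*sy*v; q=px('wrist',[*g,.072],s); r,c=int(max(q[0],25)),int(q[1]); print(sx,sy,np.round(q,1),'crop origin',r-25,c-32)
    k=im[r-25:r+25,c-32:c+32]; o[(i//2)*300:(i//2)*300+300,(i%2)*400:(i%2)*400+384]=cv2.resize(k,(384,300),interpolation=cv2.INTER_NEAREST); i+=1
cv2.imwrite('pics/c4.png',o[:,:,::-1])
wp((.525,.215,.33,93.5))
```

```text
[ 0.52599132 -0.20480204  0.32520357] [-9.98465167e-01 -5.53745234e-02  9.86500443e-04] 0.002166587102101261
1 1 [181.5 364.9] crop origin 156 332
1 -1 [182.4 193.4] crop origin 157 161
-1 1 [ 31.7 375.9] crop origin 6 343
-1 -1 [ 32.8 180.9] crop origin 7 148
lin [-0.0224, 0.4191, -0.005] dr [-0.0002, 0.0002, -0.0017] rows 10.1
```

View pics/c4.png

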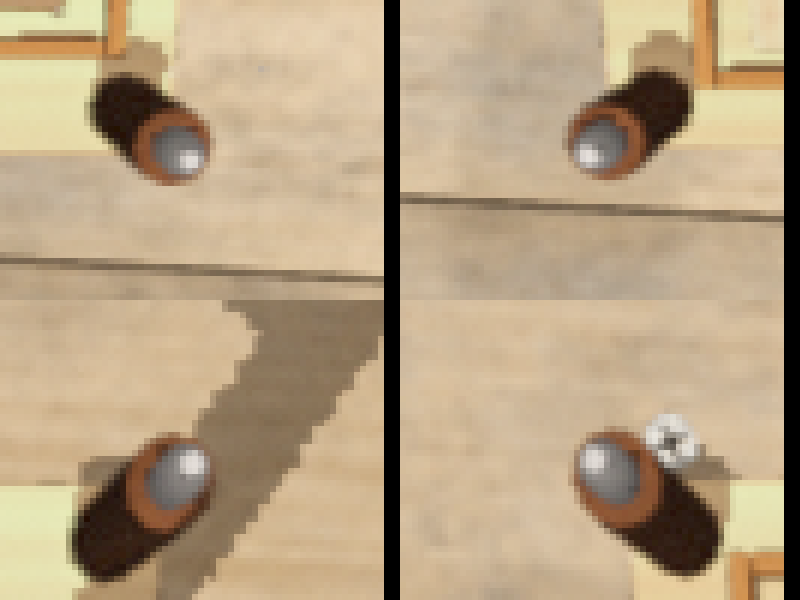

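```bash
cat >> h.py <<'E'
def fit(q): # q order (+,+),(+,-),(-,+),(-,-) of the corner pattern; rigid fit
    q=np.array(q)[:,:2]; m=np.array([[.086,.11],[.086,-.11],[-.086,.11],[-.086,-.11]])
    c=q.mean(0); H=m.T@(q-c); th=np.arctan2(H[0,1]-H[1,0],H[0,0]+H[1,1])
    R=np.array([[np.cos(th),-np.sin(th)],[np.sin(th),np.cos(th)]]); return c.round(4),np.degrees(th).round(2),(q-c-m@R.T).round(4)
E
python3 - <<'E'
from h import *
print(fit([pt('wrist',r,.058) for r in [(179.5,360.3),(180,194.7),(35.7,370.7),(36.2,183.7)]]))
print(fit([pt('wrist',r,.070) for r in [(182.5,363.2),(182.6,192),(32.8,374.5),(32.5,180.5)]]))
E
```

```text
(array([ 0.4507, -0.2107]), np.float64(3.32), array([[-0.0004, -0.0003],
       [-0.0002,  0.0001],
       [ 0.0003, -0.0002],
       [ 0.0003,  0.0005]]))
(array([ 0.4511, -0.2103]), np.float64(3.18), array([[ 0.0005,  0.0004],
       [ 0.0008, -0.0004],
       [-0.0005,  0.    ],
       [-0.0007, -0.0001]]))
```

arm_command:
  moves:
    - {"linear":[-0.002,0.04,-0.005],"dr":[0,0,0]}
    - {"linear":[-0.004,0.08,-0.005],"dr":[0,0,0]}
    - {"linear":[-0.006,0.12,-0.005],"dr":[0,0,0]}
    - {"linear":[-0.008,0.16,-0.005],"dr":[0,0,0]}
    - {"linear":[-0.01,0.2,-0.005],"dr":[0,0,0]}
    - {"linear":[-0.012,0.24,-0.005],"dr":[0,0,0]}
    - {"linear":[-0.014,0.28,-0.005],"dr":[0,0,0]}
    - {"linear":[-0.016,0.32,-0.005],"dr":[0,0,0]}
    - {"linear":[-0.018,0.36,-0.005],"dr":[0,0,0]}
    - {"linear":[-0.02,0.4,-0.005],"dr":[0,0,0]}
    - {"linear":[-0.022,0.419,-0.005],"dr":[0,0,0]}
    - {"linear":[-0.022,0.419,-0.005],"dr":[0,0,0]}

```text
time_s: 14.13
ee_pos: [0.5237, 0.2194, 0.3299]
orientation: [[-0.998, -0.06, 0.0], [-0.06, 0.998, 0.001], [-0.0, 0.001, -1.0]]
force: [0.9, -0.3, -0.4]
finger_gap: 0.0619
grasp_force: 0.0
```

arm_command:
  moves:
    - {"linear":[0,0,0],"dr":[0,0,0]}
    - {"linear":[0,0,0],"dr":[0,0,0]}
    - {"linear":[0,0,0],"dr":[0,0,0]}

```text
time_s: 14.38
ee_pos: [0.5243, 0.2139, 0.3298]
orientation: [[-0.999, -0.054, 0.0], [-0.054, 0.999, -0.0], [0.0, -0.0, -1.0]]
force: [0.2, 0.3, 0.2]
finger_gap: 0.0617
grasp_force: 0.0
```

Run:
```python
from h import *
s=ctrl.sense(); print(s['ee_pos'],s['orientation'][0],np.abs(s['joint_vel']).max())
np.savez('w7.npz',im=ctrl.camera('wrist'),p=s['ee_pos'],R=s['orientation']); im=np.load('w7.npz')['im']
c0,y0=np.array([.442,.215]),np.radians(3.9); u=np.array([np.cos(y0),np.sin(y0)]);v=np.array([-u[1],u[0]])
o=np.zeros((600,800,3),np.uint8);i=0
for sx in (1,-1):
  for sy in (1,-1):
    g=c0+.086*sx*u+.11*sy*v; q=px('wrist',[*g,.009],s); r,c=int(max(q[0],25)),int(q[1]); print(sx,sy,np.round(q,1),'crop origin',r-25,c-32)
    k=im[r-25:r+25,c-32:c+32]; o[(i//2)*300:(i//2)*300+300,(i%2)*400:(i%2)*400+384]=cv2.resize(k,(384,300),interpolation=cv2.INTER_NEAREST); i+=1
cv2.imwrite('pics/c5.png',o[:,:,::-1])
```

```text
[0.52432409 0.21393089 0.3298096 ] [-9.98544947e-01 -5.39257669e-02  1.96478001e-05] 0.008450770671417137
1 1 [167.6 357.1] crop origin 142 325
1 -1 [169.6 209.4] crop origin 144 177
-1 1 [ 39.4 364.4] crop origin 14 332
-1 -1 [ 41.8 199.7] crop origin 16 167
```

View pics/c5.png

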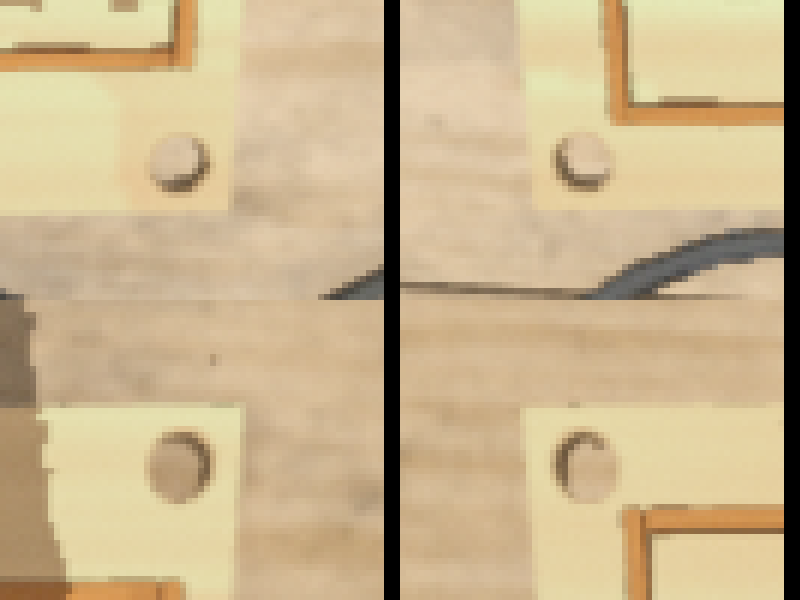

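The lower tray is fitted at (0.4508,−0.2105), yaw 3.3°, with sub-millimetre residuals. Next I fit the upper tray from its hole centres.

Run:
```python
from h import *
c,t,r=fit([pt('wrist',r,.009) for r in [(168.5,354.5),(170.25,207.1),(41.2,361.7),(43.25,197.75)]]);print(c,t,r)
# handle pixel check
im=np.load('w7.npz')['im']
print(px('wrist',[*c,.054]))
wp((c[0],c[1],.15,90+t),(c[0],c[1],.046,90+t))
```

```text
[0.4438 0.2117] 3.73 [[-0.0005 -0.0002]
 [-0.0003  0.    ]
 [ 0.0004 -0.0002]
 [ 0.0004  0.0004]]
[np.float64(108.33549903702094), np.float64(280.42922952094546)]
lin [0.0805, 0.0022, 0.1798] dr [-0.0001, 0.0, -0.0037] rows 4.7
lin [0.0806, 0.0023, 0.2838] dr [-0.0001, 0.0, -0.0037] rows 2.5
```

arm_command:
  moves:
    - {"linear":[0.04,0.002,0.04],"dr":[0,0,-0.004]}
    - {"linear":[0.08,0.002,0.08],"dr":[0,0,-0.004]}
    - {"linear":[0.08,0.002,0.12],"dr":[0,0,-0.004]}
    - {"linear":[0.08,0.002,0.16],"dr":[0,0,-0.004]}
    - {"linear":[0.08,0.002,0.2],"dr":[0,0,-0.004]}
    - {"linear":[0.08,0.002,0.23],"dr":[0,0,-0.004]}
    - {"linear":[0.08,0.002,0.26],"dr":[0,0,-0.004]}
    - {"linear":[0.08,0.002,0.275],"dr":[0,0,-0.004]}
    - {"linear":[0.08,0.002,0.281],"dr":[0,0,-0.004]}
    - {"linear":[0.08,0.002,0.281],"dr":[0,0,-0.004]}
    - {"linear":[0.08,0.002,0.281],"dr":[0,0,-0.004]}

```text
time_s: 15.35
ee_pos: [0.4451, 0.2123, 0.0498]
orientation: [[-0.998, -0.067, 0.001], [-0.067, 0.998, 0.0], [-0.001, 0.0, -1.0]]
force: [0.4, 0.5, 0.7]
finger_gap: 0.0617
grasp_force: 0.0
```

arm_command:
  moves:
    - {"linear":[0,0,0],"dr":[0,0,0]}
    - {"linear":[0,0,0],"dr":[0,0,0]}
    - {"linear":[0,0,0],"dr":[0,0,0]}
    - {"linear":[0,0,0],"dr":[0,0,0]}
    - {"linear":[0,0,0],"dr":[0,0,0]}
    - {"linear":[0,0,0],"dr":[0,0,0]}
    - {"linear":[0,0,0],"dr":[0,0,0]}
    - {"linear":[0,0,0],"dr":[0,0,0]}
    - {"linear":[0,0,0],"dr":[0,0,0]}
  jaw: -0.85
  grip_force: 40

```text
time_s: 16.1
ee_pos: [0.444, 0.2125, 0.0489]
orientation: [[-0.998, -0.068, -0.0], [-0.068, 0.998, -0.0], [0.0, -0.0, -1.0]]
force: [-0.4, -1.9, 1.8]
finger_gap: 0.0139
grasp_force: 40.0
```

```bash
python3 -c "
from h import *
s=ctrl.sense();print(s['ee_pos'],s['orientation'],s['force'])
p=s['ee_pos'];wp((p[0],p[1],.2,93.7),(.4508,-.2105,.2,93.3))"
```

```text
[0.44400089 0.21254808 0.0488916 ] [[-9.97689692e-01 -6.79357250e-02 -1.21806517e-04]
 [-6.79356839e-02  9.97689653e-01 -3.14802455e-04]
 [ 1.42911435e-04 -3.05800155e-04 -9.99999943e-01]] [-0.35244089 -1.9404976   1.82932761]
lin [0.0, -0.0, -0.1511] dr [-0.0001, -0.0, 0.0011] rows 3.6
lin [0.022, -0.4226, -0.151] dr [-0.0001, -0.0, 0.0033] rows 10.1
```

arm_command:
  moves:
    - {"linear":[0,0,-0.02],"dr":[0,0,0]}
    - {"linear":[0,0,-0.05],"dr":[0,0,0]}
    - {"linear":[0,0,-0.08],"dr":[0,0,0]}
    - {"linear":[0,0,-0.11],"dr":[0,0,0]}
    - {"linear":[0,0,-0.14],"dr":[0,0,0]}
    - {"linear":[0.001,-0.03,-0.151],"dr":[0,0,0]}
    - {"linear":[0.003,-0.06,-0.151],"dr":[0,0,0]}
    - {"linear":[0.005,-0.095,-0.151],"dr":[0,0,0]}
    - {"linear":[0.007,-0.13,-0.151],"dr":[0,0,0]}
    - {"linear":[0.009,-0.165,-0.151],"dr":[0,0,0.001]}
    - {"linear":[0.01,-0.2,-0.151],"dr":[0,0,0.001]}
    - {"linear":[0.012,-0.235,-0.151],"dr":[0,0,0.002]}

```text
time_s: 17.1
ee_pos: [0.447, -0.0238, 0.199]
orientation: [[-0.998, -0.062, -0.001], [-0.062, 0.998, 0.001], [0.001, 0.001, -1.0]]
force: [0.3, 0.8, -4.3]
finger_gap: 0.0134
grasp_force: 40.0
```

```bash
python3 -c "
from h import *
s=ctrl.sense();print(s['finger_gap'],s['force'])
wp((.451,-.2105,.2,93.3),(.451,-.2105,.13,93.3))"
```

```text
0.013393854492897976 [ 0.29604403  0.83048415 -4.34385449]
lin [0.0076, -0.1866, -0.0011] dr [0.0003, -0.0004, 0.0014] rows 4.5
lin [0.0075, -0.1867, 0.0689] dr [0.0003, -0.0004, 0.0014] rows 1.7
```

arm_command:
  moves:
    - {"linear":[0.002,-0.035,0],"dr":[0,0,0.001]}
    - {"linear":[0.003,-0.07,0],"dr":[0,0,0.001]}
    - {"linear":[0.004,-0.105,0],"dr":[0,0,0.001]}
    - {"linear":[0.006,-0.14,0],"dr":[0,0,0.001]}
    - {"linear":[0.007,-0.17,0],"dr":[0,0,0.001]}
    - {"linear":[0.0075,-0.1845,0],"dr":[0,0,0.001]}
    - {"linear":[0.0075,-0.1845,0.02],"dr":[0,0,0.001]}
    - {"linear":[0.0075,-0.1845,0.04],"dr":[0,0,0.001]}
    - {"linear":[0.0075,-0.1845,0.055],"dr":[0,0,0.001]}
    - {"linear":[0.0075,-0.1845,0.067],"dr":[0,0,0.001]}
    - {"linear":[0.0075,-0.1845,0.067],"dr":[0,0,0.001]}
    - {"linear":[0.0075,-0.1845,0.067],"dr":[0,0,0.001]}

```text
time_s: 18.1
ee_pos: [0.4511, -0.2061, 0.1318]
orientation: [[-0.998, -0.059, -0.002], [-0.059, 0.998, 0.002], [0.002, 0.002, -1.0]]
force: [-0.2, 0.6, -3.9]
finger_gap: 0.0138
grasp_force: 40.0
```

Run:
```python
from h import *
s=ctrl.sense();print(s['ee_pos'],s['orientation'][0],s['force'],np.abs(s['joint_vel']).max())
wp((.451,-.2105,s['ee_pos'][2],93.3))
w=ctrl.camera('wrist'); a=ctrl.camera('scene'); o=np.zeros((600,800,3),np.uint8)
o[:300,:400]=cv2.resize(w,(400,300)); o[:300,400:]=cv2.resize(a[240:420,180:420],(400,300))
q1=[int(v) for v in px('wrist',[.451-.086,-.2105-.005+.11,.09])];q2=[int(v) for v in px('wrist',[.451-.086,-.2105-.005-.11,.09])];print(q1,q2)
for i,q in enumerate((q2,q1)):
    r=min(max(q[0],30),390);c=min(max(q[1],40),520); k=w[r-30:r+30,c-40:c+40]; print('crop',r-30,c-40); o[300:,i*400:i*400+400]=cv2.resize(k,(400,300),interpolation=cv2.INTER_NEAREST)
cv2.imwrite('pics/c6.png',o[:,:,::-1])
```

```text
[ 0.45108675 -0.20608063  0.13176454] [-0.99826643 -0.05880756 -0.00240856] [-0.22670856  0.5644024  -3.86752077] 0.029268686321216403
lin [0.0003, -0.0044, -0.0] dr [0.0007, -0.0007, 0.0004] rows 0.1
[94, 475] [68, 65]
crop 38 25
crop 64 435
```

View pics/c6.png

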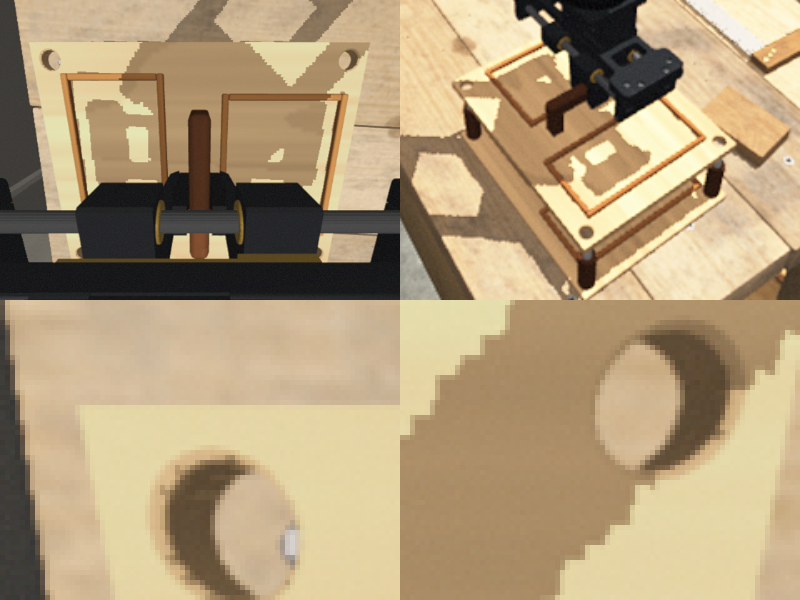

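Run:
```python
from h import *
s=ctrl.sense(); print(s['ee_pos'])
z=s['ee_pos'][2]-.0489+.009
a=pt('wrist',(83.5,488.5),z);b=pt('wrist',(82.5,70.5),z);d=a-b
th=np.arctan2(-d[0],d[1]);print(a,b,np.linalg.norm(d),np.degrees(th)); m=(a+b)/2
c=m[:2]+.086*np.array([np.cos(th),np.sin(th)]);print('tray centre',c,'need',np.array([.4508,-.2105])-c)
y=s['orientation'];print(np.degrees(np.arctan2(-y[0][1],y[1][1])))
```

```text
[ 0.4522191  -0.20709841  0.13336425]
[ 0.35944147 -0.10229445  0.09346425] [ 0.3719482  -0.321302    0.09346425] 0.21936436993139607 3.2684035052494855
tray centre [ 0.45155495 -0.20689507] need [-0.00075495 -0.00360493]
3.3729568773144054
```

arm_command:
  moves:
    - {"linear":[0.0008,-0.0035,0],"dr":[0,0,0]}
    - {"linear":[0.0008,-0.0035,0],"dr":[0,0,0]}
    - {"linear":[0.0008,-0.0035,0],"dr":[0,0,0]}
    - {"linear":[0.0008,-0.0035,0],"dr":[0,0,0]}
    - {"linear":[0.0008,-0.0035,0],"dr":[0,0,0]}

```text
time_s: 18.62
ee_pos: [0.4514, -0.2108, 0.1331]
orientation: [[-0.998, -0.058, 0.0], [-0.058, 0.998, -0.0], [-0.0, -0.0, -1.0]]
force: [0.4, 0.5, -4.8]
finger_gap: 0.0135
grasp_force: 40.0
```

arm_command:
  moves:
    - {"linear":[0,0,0.004],"dr":[0,0,0]}
    - {"linear":[0,0,0.008],"dr":[0,0,0]}
    - {"linear":[0,0,0.011],"dr":[0,0,0]}
    - {"linear":[0,0,0.014],"dr":[0,0,0]}
    - {"linear":[0,0,0.016],"dr":[0,0,0]}
    - {"linear":[0,0,0.018],"dr":[0,0,0]}
    - {"linear":[0,0,0.018],"dr":[0,0,0]}

```text
time_s: 19.2
ee_pos: [0.451, -0.2105, 0.1142]
orientation: [[-0.998, -0.058, -0.001], [-0.058, 0.998, 0.001], [0.001, 0.001, -1.0]]
force: [-0.5, -0.5, -5.3]
finger_gap: 0.0137
grasp_force: 40.0
```

arm_command:
  moves:
    - {"linear":[0,0,0.002],"dr":[0,0,0]}
    - {"linear":[0,0,0.004],"dr":[0,0,0]}
    - {"linear":[0,0,0.006],"dr":[0,0,0]}
    - {"linear":[0,0,0.0075],"dr":[0,0,0]}
    - {"linear":[0,0,0.0075],"dr":[0,0,0]}
    - {"linear":[0,0,0.0075],"dr":[0,0,0]}

```text
time_s: 19.7
ee_pos: [0.4512, -0.2107, 0.1073]
orientation: [[-0.998, -0.059, -0.0], [-0.059, 0.998, 0.0], [0.0, 0.0, -1.0]]
force: [0.7, 0.1, -4.6]
finger_gap: 0.0138
grasp_force: 40.0
```

Run:
```python
from h import *
s=ctrl.sense();print(s['ee_pos'],s['force'],s['torque'])
w=ctrl.camera('wrist'); a=ctrl.camera('scene'); o=np.zeros((300,800,3),np.uint8)
o[:,:400]=cv2.resize(w,(400,300)); o[:,400:]=cv2.resize(a[240:420,180:420],(400,300))
cv2.imwrite('pics/c7.png',o[:,:,::-1])
```

```text
[ 0.45123855 -0.21071271  0.10727717] [ 0.74699201  0.06075314 -4.58261677] [ 0.04970242 -0.00108548  0.04051076]
```

View pics/c7.png

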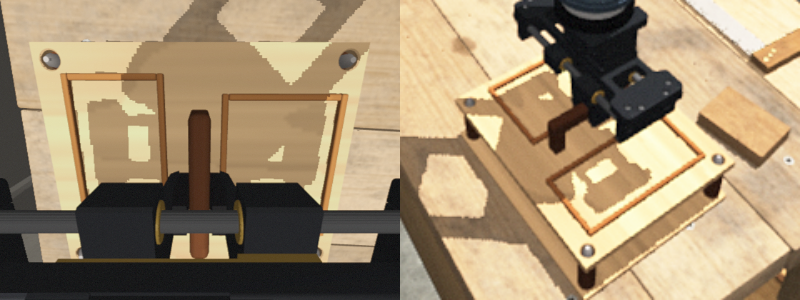

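The pins show through the holes. I'll lower until the tray seats on the posts, then release.

arm_command:
  moves:
    - {"linear":[0,0,0.001],"dr":[0,0,0]}
    - {"linear":[0,0,0.0015],"dr":[0,0,0]}
    - {"linear":[0,0,0.0015],"dr":[0,0,0]}
    - {"linear":[0,0,0.0015],"dr":[0,0,0]}

```text
time_s: 20.13
ee_pos: [0.4514, -0.2109, 0.1069]
orientation: [[-0.998, -0.059, 0.0], [-0.059, 0.998, -0.0], [-0.0, -0.0, -1.0]]
force: [-4.0, 3.4, 5.7]
finger_gap: 0.0135
grasp_force: 40.0
```

arm_command:
  moves:
    - {"linear":[0,0,0],"dr":[0,0,0]}
    - {"linear":[0,0,0],"dr":[0,0,0]}
    - {"linear":[0,0,0],"dr":[0,0,0]}
    - {"linear":[0,0,0],"dr":[0,0,0]}
    - {"linear":[0,0,-0.02],"dr":[0,0,0]}
    - {"linear":[0,0,-0.05],"dr":[0,0,0]}
    - {"linear":[0,0,-0.09],"dr":[0,0,0]}
    - {"linear":[0,0,-0.13],"dr":[0,0,0]}
    - {"linear":[0,0,-0.13],"dr":[0,0,0]}
  jaw: 0

```text
time_s: 20.88
ee_pos: [0.4548, -0.2134, 0.2442]
orientation: [[-0.998, -0.059, 0.011], [-0.059, 0.998, -0.009], [-0.01, -0.009, -1.0]]
force: [1.7, -0.3, 1.6]
finger_gap: 0.0439
grasp_force: 0.0
```

```bash
python3 -c "
from h import *
wp((.6345,-.2656,.16,14),(.6345,-.2656,.023,14))"
```

```text
lin [-0.1755, -0.0619, 0.0866] dr [-0.0002, 0.0047, 0.4409] rows 11.1
lin [-0.1741, -0.0607, 0.2236] dr [-0.0002, 0.0047, 0.4409] rows 3.3
```

arm_command:
  moves:
    - {"linear":[-0.02,-0.005,0],"dr":[0,0,0.04]}
    - {"linear":[-0.04,-0.01,0],"dr":[0,0,0.08]}
    - {"linear":[-0.06,-0.02,0],"dr":[0,0,0.12]}
    - {"linear":[-0.08,-0.03,0],"dr":[0,0,0.16]}
    - {"linear":[-0.1,-0.035,0],"dr":[0,0,0.2]}
    - {"linear":[-0.12,-0.04,0],"dr":[0,0,0.24]}
    - {"linear":[-0.14,-0.05,0],"dr":[0,0,0.28]}
    - {"linear":[-0.16,-0.06,0.02],"dr":[0,0,0.32]}
    - {"linear":[-0.175,-0.062,0.04],"dr":[0,0,0.36]}
    - {"linear":[-0.178,-0.062,0.06],"dr":[0,0,0.4]}
    - {"linear":[-0.178,-0.062,0.087],"dr":[0,0,0.441]}
    - {"linear":[-0.178,-0.062,0.087],"dr":[0,0,0.441]}
  jaw: 1

```text
time_s: 21.88
ee_pos: [0.6298, -0.2604, 0.1419]
orientation: [[-0.237, 0.971, -0.008], [0.971, 0.237, 0.005], [0.007, -0.007, -1.0]]
force: [-0.7, -0.4, -1.0]
finger_gap: 0.0883
grasp_force: 0.0
```

```bash
python3 -c "
from h import *
s=ctrl.sense();print(s['ee_pos'])
print(pt('wrist',ctrl.place_of('wrist','broad_offcut')[0]['point'],0) if ctrl.camera('wrist') is not None and ctrl.place_of('wrist','broad_offcut') else 0)
wp((.638,-.2665,.08,14),(.638,-.2665,.026,14))"
```

```text
[ 0.62981911 -0.26039214  0.14192826]
[ 0.63885525 -0.27473169  0.        ]
lin [-0.0052, 0.0041, 0.0695] dr [0.0001, 0.0001, 0.001] rows 1.7
lin [-0.0052, 0.0041, 0.1235] dr [0.0001, 0.0001, 0.001] rows 1.3
```

arm_command:
  moves:
    - {"linear":[-0.005,0.004,0.03],"dr":[0,0,0]}
    - {"linear":[-0.005,0.004,0.06],"dr":[0,0,0]}
    - {"linear":[-0.005,0.004,0.08],"dr":[0,0,0]}
    - {"linear":[-0.005,0.004,0.1],"dr":[0,0,0]}
    - {"linear":[-0.005,0.004,0.115],"dr":[0,0,0]}
    - {"linear":[-0.005,0.004,0.1235],"dr":[0,0,0]}
    - {"linear":[-0.005,0.004,0.1235],"dr":[0,0,0]}
    - {"linear":[-0.005,0.004,0.1235],"dr":[0,0,0]}

```text
time_s: 22.7
ee_pos: [0.6383, -0.2665, 0.0264]
orientation: [[-0.242, 0.97, 0.001], [0.97, 0.242, -0.001], [-0.001, 0.001, -1.0]]
force: [0.7, -0.1, 0.6]
finger_gap: 0.0883
grasp_force: 0.0
```

arm_command:
  moves:
    - {"linear":[0,0,0],"dr":[0,0,0]}
    - {"linear":[0,0,0],"dr":[0,0,0]}
    - {"linear":[0,0,0],"dr":[0,0,0]}
    - {"linear":[0,0,0],"dr":[0,0,0]}
    - {"linear":[0,0,0],"dr":[0,0,0]}
  jaw: 0.2
  grip_force: 25

```text
time_s: 23.12
ee_pos: [0.638, -0.2664, 0.0261]
orientation: [[-0.242, 0.97, 0.001], [0.97, 0.242, -0.001], [-0.001, 0.001, -1.0]]
force: [-0.0, -0.1, 2.9]
finger_gap: 0.0596
grasp_force: 24.8
```

```bash
python3 -c "
from h import *
wp((.642,-.268,.15,14),(.60,-.21,.25,50),(.50,-.148,.25,93.3))"
```

```text
lin [-0.0027, 0.0036, -0.1239] dr [0.0002, 0.0003, -0.0001] rows 3.0
lin [0.0637, -0.0231, -0.2239] dr [0.0001, 0.0003, -0.2001] rows 5.0
lin [0.148, -0.1052, -0.224] dr [-0.0, 0.0003, -0.4407] rows 6.0
```

arm_command:
  moves:
    - {"linear":[-0.001,0.001,-0.03],"dr":[0,0,0]}
    - {"linear":[-0.002,0.003,-0.07],"dr":[0,0,0]}
    - {"linear":[-0.002,0.003,-0.11],"dr":[0,0,0]}
    - {"linear":[0.01,0,-0.14],"dr":[0,0,-0.04]}
    - {"linear":[0.025,-0.005,-0.17],"dr":[0,0,-0.08]}
    - {"linear":[0.04,-0.01,-0.2],"dr":[0,0,-0.12]}
    - {"linear":[0.055,-0.02,-0.22],"dr":[0,0,-0.16]}
    - {"linear":[0.064,-0.023,-0.224],"dr":[0,0,-0.2]}
    - {"linear":[0.085,-0.04,-0.224],"dr":[0,0,-0.24]}
    - {"linear":[0.1,-0.06,-0.224],"dr":[0,0,-0.28]}
    - {"linear":[0.12,-0.08,-0.224],"dr":[0,0,-0.32]}
    - {"linear":[0.14,-0.1,-0.224],"dr":[0,0,-0.36]}

```text
time_s: 24.12
ee_pos: [0.5056, -0.1537, 0.2492]
orientation: [[-0.981, 0.194, 0.0], [0.194, 0.981, 0.0], [-0.0, 0.0, -1.0]]
force: [0.6, 0.2, -0.2]
finger_gap: 0.0597
grasp_force: 24.8
```

```bash
python3 -c "
from h import *
wp((.447,-.1465,.16,93.3),(.447,-.1465,.096,93.3))"
```

```text
lin [0.0589, -0.0044, 0.0892] dr [0.0, 0.0, -0.0806] rows 2.6
lin [0.0589, -0.0044, 0.1532] dr [0.0, 0.0, -0.0806] rows 1.5
```

arm_command:
  moves:
    - {"linear":[0.03,0,0.03],"dr":[0,0,-0.04]}
    - {"linear":[0.059,0.0,0.06],"dr":[0,0,-0.081]}
    - {"linear":[0.059,0.0,0.089],"dr":[0,0,-0.081]}
    - {"linear":[0.059,0.0,0.089],"dr":[0,0,-0.081]}
    - {"linear":[0.059,0.0,0.11],"dr":[0,0,-0.081]}
    - {"linear":[0.059,0.0,0.13],"dr":[0,0,-0.081]}
    - {"linear":[0.059,0.0,0.145],"dr":[0,0,-0.081]}
    - {"linear":[0.059,0.0,0.152],"dr":[0,0,-0.081]}
    - {"linear":[0.059,0.0,0.152],"dr":[0,0,-0.081]}
    - {"linear":[0.059,0.0,0.152],"dr":[0,0,-0.081]}

```text
time_s: 24.95
ee_pos: [0.45, -0.1431, 0.0983]
orientation: [[-0.999, -0.052, 0.001], [-0.052, 0.999, -0.001], [-0.001, -0.001, -1.0]]
force: [0.5, -0.1, -0.5]
finger_gap: 0.0598
grasp_force: 24.8
```

Run:
```python
from h import *
s=ctrl.sense();print(s['ee_pos'],s['orientation'][0],s['force'])
w=ctrl.camera('wrist'); a=ctrl.camera('scene'); o=np.zeros((300,800,3),np.uint8)
o[:,:400]=cv2.resize(w,(400,300)); o[:,400:]=cv2.resize(a[240:420,180:420],(400,300))
cv2.imwrite('pics/c8.png',o[:,:,::-1])
```

```text
[ 0.44998927 -0.14308195  0.09831962] [-9.98636999e-01 -5.21862926e-02  8.57697342e-04] [ 0.45490976 -0.09819679 -0.51261686]
```

View pics/c8.png

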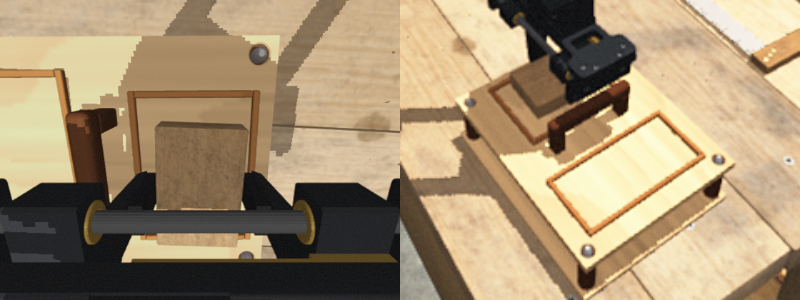

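The offcut is over the wide bay with clear margins. I'll nudge it 3 mm, lower and release.

arm_command:
  moves:
    - {"linear":[0.003,0,0.002],"dr":[0,0,0]}
    - {"linear":[0.003,0,0.004],"dr":[0,0,0]}
    - {"linear":[0.003,0,0.005],"dr":[0,0,0]}
    - {"linear":[0.003,0,0.005],"dr":[0,0,0]}
    - {"linear":[0.003,0,0.005],"dr":[0,0,0]}

```text
time_s: 25.47
ee_pos: [0.4461, -0.1429, 0.093]
orientation: [[-0.999, -0.052, 0.0], [-0.052, 0.999, -0.0], [-0.0, -0.0, -1.0]]
force: [-3.9, 1.2, 4.5]
finger_gap: 0.0601
grasp_force: 24.8
```

arm_command:
  moves:
    - {"linear":[0,0,0],"dr":[0,0,0]}
    - {"linear":[0,0,0],"dr":[0,0,0]}
    - {"linear":[0,0,0],"dr":[0,0,0]}
    - {"linear":[0,0,-0.01],"dr":[0,0,0]}
    - {"linear":[0,0,-0.03],"dr":[0,0,0]}
    - {"linear":[0,0,-0.06],"dr":[0,0,0]}
    - {"linear":[0,0,-0.1],"dr":[0,0,0]}
    - {"linear":[0,0,-0.14],"dr":[0,0,0]}
    - {"linear":[0,0,-0.16],"dr":[0,0,0]}
    - {"linear":[0,0,-0.16],"dr":[0,0,0]}
  jaw: 0.55

```text
time_s: 26.3
ee_pos: [0.4486, -0.1442, 0.2588]
orientation: [[-0.999, -0.053, 0.009], [-0.053, 0.999, -0.006], [-0.009, -0.006, -1.0]]
force: [0.2, -0.8, 0.9]
finger_gap: 0.068
grasp_force: 0.0
```

```bash
python3 -c "
from h import *
im=ctrl.camera('top')
r=ctrl.place_of('top','bit_box');print([(a['conf'],pt('top',a['point'],0).round(3)) for a in r[:2]])
q=np.array([[.597,.334],[.625,.214],[.67,.221],[.643,.338]]);print(q.mean(0)); 
for i,j in ((1,0),(2,3)): e=q[j]-q[i];print(np.degrees(np.arctan2(-e[0],e[1])),np.linalg.norm(e))
wp((.63,.18,.25,12.5),)"
```

```text
[(0.85, array([0.636, 0.27 , 0.   ]))]
[0.63375 0.27675]
13.134022306396332 0.12322337440599493
12.994616791916513 0.12007497657713703
lin [-0.2004, 0.3128, 0.0034] dr [0.0001, 0.0008, 0.4473] rows 11.2
```

arm_command:
  moves:
    - {"linear":[-0.018,0.028,0],"dr":[0,0,0.04]}
    - {"linear":[-0.036,0.056,0],"dr":[0,0,0.08]}
    - {"linear":[-0.054,0.084,0],"dr":[0,0,0.12]}
    - {"linear":[-0.072,0.112,0],"dr":[0,0,0.16]}
    - {"linear":[-0.09,0.14,0],"dr":[0,0,0.2]}
    - {"linear":[-0.108,0.168,0],"dr":[0,0,0.24]}
    - {"linear":[-0.126,0.196,0],"dr":[0,0,0.28]}
    - {"linear":[-0.144,0.224,0],"dr":[0,0,0.32]}
    - {"linear":[-0.162,0.252,0],"dr":[0,0,0.36]}
    - {"linear":[-0.18,0.28,0],"dr":[0,0,0.4]}
    - {"linear":[-0.2,0.313,0.003],"dr":[0,0,0.446]}
    - {"linear":[-0.2,0.313,0.003],"dr":[0,0,0.446]}

```text
time_s: 27.4
ee_pos: [0.6293, 0.1855, 0.2451]
orientation: [[-0.218, 0.976, -0.005], [0.976, 0.218, 0.002], [0.003, -0.004, -1.0]]
force: [-1.8, -0.2, 0.6]
finger_gap: 0.0683
grasp_force: 0.0
```

arm_command:
  moves:
    - {"linear":[0,0,0],"dr":[0,0,0]}
    - {"linear":[0,0,0],"dr":[0,0,0]}
    - {"linear":[0,0,0],"dr":[0,0,0]}

```text
time_s: 27.65
ee_pos: [0.6285, 0.1795, 0.248]
orientation: [[-0.222, 0.975, -0.002], [0.975, 0.222, -0.001], [0.0, -0.002, -1.0]]
force: [0.0, -0.5, 0.3]
finger_gap: 0.0683
grasp_force: 0.0
```

Run:
```python
from h import *
s=ctrl.sense();print(s['ee_pos'],s['orientation'][0])
w=shot('wrist','w9.png')
print([(a['conf'],a['point'],pt('wrist',a['point'],0,s).round(3)) for a in ctrl.place_of('wrist','bit_box')[:1]])
m=((w.min(2)>150)&(w.max(2).astype(int)-w.min(2)<40)).astype(np.uint8); m[235:]=0
for c in sorted(cv2.findContours(m,0,2)[0],key=cv2.contourArea)[::-1][:2]:
    b=cv2.boxPoints(cv2.minAreaRect(c)); q=np.array([pt('wrist',(p[1],p[0]),.042,s)[:2] for p in b]); print(b.round().tolist(),q.round(3).tolist(),q.mean(0))
```

```text
[0.62847984 0.17951048 0.24801034] [-0.22206196  0.97502956 -0.00241876]
[]
[[283.0, 31.0], [336.0, 30.0], [339.0, 158.0], [285.0, 159.0]] [[0.599, 0.329], [0.651, 0.342], [0.687, 0.221], [0.63, 0.207]] [0.64183907 0.27491761]
[[332.0, 77.0], [339.0, 71.0], [350.0, 84.0], [343.0, 90.0]] [[0.658, 0.3], [0.663, 0.307], [0.678, 0.297], [0.672, 0.29]] [0.66779237 0.29837881]
```

View pics/w9.png

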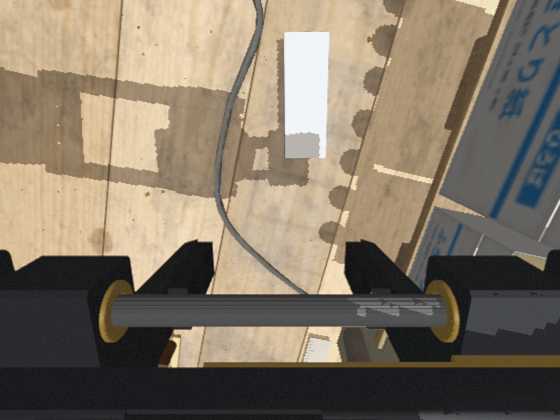

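Run:
```python
from h import *
q=np.array([pt('wrist',r,.042)[:2] for r in [(32,284),(32,328),(157,327),(157,286)]]);c=q.mean(0);print(c)
e=(q[0]+q[1]-q[2]-q[3])/2;print(np.linalg.norm(e),np.degrees(np.arctan2(-e[0],e[1])),np.linalg.norm(q[1]-q[0]),np.linalg.norm(q[2]-q[3]))
for z in (0,.1,.2,.3): print(z,[pt('top',r,z)[:2].round(3) for r in [(133,200),(130,235)]],[pt('wrist',r,z)[:2].round(3) for r in [(208,437),(195,443)]])
wp((*c,.15,13),(*c,.028,13))
```

```text
[0.63825602 0.27390995]
0.1237093869003938 14.407248864237255 0.04373136815213462 0.04526077125454957
0 [array([0.8  , 0.327]), array([0.808, 0.227])] [array([0.84 , 0.183]), array([0.841, 0.201])]
0.1 [array([0.768, 0.305]), array([0.776, 0.214])] [array([0.781, 0.2  ]), array([0.782, 0.214])]
0.2 [array([0.737, 0.282]), array([0.744, 0.201])] [array([0.722, 0.217]), array([0.722, 0.226])]
0.3 [array([0.705, 0.26 ]), array([0.711, 0.188])] [array([0.662, 0.234]), array([0.663, 0.238])]
lin [0.0903, 0.03, 0.0991] dr [-0.0002, 0.0, -0.0014] rows 3.3
lin [0.0903, 0.0301, 0.2211] dr [-0.0002, 0.0, -0.0014] rows 2.9
```

arm_command:
  moves:
    - {"linear":[0.03,0.01,0.03],"dr":[0,0,-0.003]}
    - {"linear":[0.06,0.02,0.06],"dr":[0,0,-0.003]}
    - {"linear":[0.09,0.03,0.09],"dr":[0,0,-0.003]}
    - {"linear":[0.09,0.03,0.11],"dr":[0,0,-0.003]}
    - {"linear":[0.09,0.03,0.135],"dr":[0,0,-0.003]}
    - {"linear":[0.09,0.03,0.16],"dr":[0,0,-0.003]}
    - {"linear":[0.09,0.03,0.185],"dr":[0,0,-0.003]}
    - {"linear":[0.09,0.03,0.205],"dr":[0,0,-0.003]}
    - {"linear":[0.09,0.03,0.217],"dr":[0,0,-0.003]}
    - {"linear":[0.09,0.03,0.22],"dr":[0,0,-0.003]}
    - {"linear":[0.09,0.03,0.22],"dr":[0,0,-0.003]}
    - {"linear":[0.09,0.03,0.22],"dr":[0,0,-0.003]}

```text
time_s: 28.75
ee_pos: [0.6398, 0.2746, 0.0308]
orientation: [[-0.229, 0.973, 0.002], [0.973, 0.229, 0.0], [0.0, 0.002, -1.0]]
force: [0.7, 0.5, 1.0]
finger_gap: 0.0685
grasp_force: 0.0
```

arm_command:
  moves:
    - {"linear":[0,0,0],"dr":[0,0,0]}
    - {"linear":[0,0,0],"dr":[0,0,0]}
    - {"linear":[0,0,0],"dr":[0,0,0]}
    - {"linear":[0,0,0],"dr":[0,0,0]}
    - {"linear":[0,0,0],"dr":[0,0,0]}
    - {"linear":[0,0,0],"dr":[0,0,0]}
  jaw: -0.2
  grip_force: 22

```text
time_s: 29.25
ee_pos: [0.6388, 0.2748, 0.0302]
orientation: [[-0.23, 0.973, 0.0], [0.973, 0.23, -0.0], [-0.0, 0.0, -1.0]]
force: [-2.1, -0.9, 6.3]
finger_gap: 0.0448
grasp_force: 22.0
```

```bash
python3 -c "
from h import *
p=ctrl.sense()['ee_pos']
wp((p[0]-.01,p[1],.15,13.5),(.60,.2,.26,50),(.52,.05,.26,90))"
```

```text
lin [0.0023, -0.0097, -0.1198] dr [0.0001, 0.0, -0.0012] rows 2.9
lin [-0.0639, -0.0549, -0.2298] dr [0.0001, 0.0001, -0.204] rows 5.1
lin [-0.1915, -0.1673, -0.2298] dr [0.0, 0.0001, -0.4262] rows 5.6
```

arm_command:
  moves:
    - {"linear":[0,-0.003,-0.03],"dr":[0,0,0]}
    - {"linear":[0.001,-0.006,-0.06],"dr":[0,0,0]}
    - {"linear":[0.002,-0.01,-0.09],"dr":[0,0,0]}
    - {"linear":[0.0,-0.015,-0.125],"dr":[0,0,0]}
    - {"linear":[-0.02,-0.025,-0.155],"dr":[0,0,-0.04]}
    - {"linear":[-0.04,-0.04,-0.185],"dr":[0,0,-0.08]}
    - {"linear":[-0.055,-0.05,-0.21],"dr":[0,0,-0.12]}
    - {"linear":[-0.07,-0.06,-0.23],"dr":[0,0,-0.16]}
    - {"linear":[-0.09,-0.08,-0.23],"dr":[0,0,-0.2]}
    - {"linear":[-0.115,-0.1,-0.23],"dr":[0,0,-0.24]}
    - {"linear":[-0.14,-0.12,-0.23],"dr":[0,0,-0.28]}
    - {"linear":[-0.165,-0.145,-0.23],"dr":[0,0,-0.32]}

```text
time_s: 30.25
ee_pos: [0.5351, 0.0799, 0.2592]
orientation: [[-0.945, 0.326, 0.001], [0.326, 0.945, -0.0], [-0.001, 0.0, -1.0]]
force: [0.3, -0.2, -2.0]
finger_gap: 0.0449
grasp_force: 22.0
```

```bash
python3 -c "
from h import *
print(ctrl.sense()['finger_gap'])
wp((.4545,-.2745,.26,93.3))"
```

```text
0.044891612674492265
lin [-0.0395, -0.3613, -0.0008] dr [0.0, 0.0003, -0.1241] rows 8.7
```

arm_command:
  moves:
    - {"linear":[-0.004,-0.04,0],"dr":[0,0,-0.03]}
    - {"linear":[-0.008,-0.08,0],"dr":[0,0,-0.06]}
    - {"linear":[-0.012,-0.12,0],"dr":[0,0,-0.09]}
    - {"linear":[-0.017,-0.16,0],"dr":[0,0,-0.124]}
    - {"linear":[-0.022,-0.2,0],"dr":[0,0,-0.124]}
    - {"linear":[-0.026,-0.24,0],"dr":[0,0,-0.124]}
    - {"linear":[-0.031,-0.28,0],"dr":[0,0,-0.124]}
    - {"linear":[-0.035,-0.32,0],"dr":[0,0,-0.124]}
    - {"linear":[-0.0395,-0.361,0],"dr":[0,0,-0.124]}
    - {"linear":[-0.0395,-0.361,0],"dr":[0,0,-0.124]}
    - {"linear":[-0.0395,-0.361,0],"dr":[0,0,-0.124]}
    - {"linear":[-0.0395,-0.361,0],"dr":[0,0,-0.124]}

```text
time_s: 31.25
ee_pos: [0.4524, -0.2724, 0.2589]
orientation: [[-0.999, -0.049, -0.0], [-0.049, 0.999, 0.001], [0.0, 0.001, -1.0]]
force: [0.7, 0.6, -1.9]
finger_gap: 0.045
grasp_force: 22.0
```

Run:
```python
from h import *
s=ctrl.sense(); print(s['ee_pos'],s['orientation'][0])
w=ctrl.camera('wrist'); cv2.imwrite('pics/w10.png',w[:,:,::-1])
# orange beading fit check of near-robot side: predicted corners of the narrow bay
g=w[:,:,0].astype(int)-w[:,:,2]
th=np.radians(3.3);R=np.array([[np.cos(th),-np.sin(th)],[np.sin(th),np.cos(th)]])
for l in [(-.0715,-.0965),(-.0715,-.0315),(-.057,.022),(-.057,.106)]: 
    P=np.array([.4508,-.2105])+R@np.array(l); print(l,np.round(px('wrist',[*P,.07],s),1))
# box top/near end edges
m=((w.min(2)>120)&(w.max(2).astype(int)-w.min(2)<40)).astype(np.uint8)
for c in sorted(cv2.findContours(m,0,2)[0],key=cv2.contourArea)[::-1][:3]: print(cv2.contourArea(c),cv2.boundingRect(c),cv2.minAreaRect(c))
wp((.4545,-.2745,.16,93.3),(.4545,-.2745,.1,93.3))
```

```text
[ 0.452401   -0.27241798  0.25886144] [-9.98778568e-01 -4.94090732e-02 -3.40792161e-04]
(-0.0715, -0.0965) [117.6 243.7]
(-0.0715, -0.0315) [117.1 308.1]
(-0.057, 0.022) [131.4 360.2]
(-0.057, 0.106) [130.7 442.4]
16323.0 (222, 140, 115, 154) ((279.0, 216.5), (153.0, 114.0), 90.0)
3592.5 (230, 326, 136, 37) ((297.5, 344.0), (36.0, 135.0), 90.0)
3251.5 (426, 0, 134, 32) ((492.5, 15.5), (31.0, 133.0), 90.0)
lin [-0.0017, -0.0029, 0.099] dr [0.0003, -0.0001, -0.0022] rows 2.4
lin [-0.0017, -0.0029, 0.159] dr [0.0003, -0.0001, -0.0022] rows 1.4
```

Run:
```python
from h import *
w=cv2.imread('pics/w10.png').astype(int); print(w[130:175:2,280].tolist())
s=ctrl.sense();
for r in (140,150,160): print(r,pt('wrist',(r,279),.271,s)[:2],pt('wrist',(r,279),.229,s)[:2], s['ee_pos'][:2])
```

```text
[[101, 141, 171], [107, 146, 176], [103, 120, 135], [103, 106, 109], [104, 109, 111], [153, 159, 164], [165, 172, 176], [165, 172, 176], [164, 171, 175], [165, 171, 175], [166, 172, 176], [166, 172, 176], [164, 172, 175], [166, 172, 177], [165, 173, 176], [166, 174, 177], [166, 172, 176], [166, 172, 175], [166, 173, 176], [164, 172, 176], [165, 173, 176], [165, 172, 175], [165, 173, 175]]
140 [ 0.39183357 -0.27488297] [ 0.3947174 -0.2746362] [ 0.45266949 -0.27179664]
150 [ 0.39563459 -0.27468734] [ 0.39984962 -0.27437206] [ 0.45266949 -0.27179664]
160 [ 0.39950346 -0.27448822] [ 0.40507344 -0.2741032 ] [ 0.45266949 -0.27179664]
```

arm_command:
  moves:
    - {"linear":[-0.0017,-0.0025,0.03],"dr":[0,0,-0.002]}
    - {"linear":[-0.0017,-0.0025,0.06],"dr":[0,0,-0.002]}
    - {"linear":[-0.0017,-0.0025,0.09],"dr":[0,0,-0.002]}
    - {"linear":[-0.0017,-0.0025,0.12],"dr":[0,0,-0.002]}
    - {"linear":[-0.0017,-0.0025,0.14],"dr":[0,0,-0.002]}
    - {"linear":[-0.0017,-0.0025,0.15],"dr":[0,0,-0.002]}
    - {"linear":[-0.0017,-0.0025,0.155],"dr":[0,0,-0.002]}
    - {"linear":[-0.0017,-0.0025,0.155],"dr":[0,0,-0.002]}
    - {"linear":[-0.0017,-0.0025,0.155],"dr":[0,0,-0.002]}

```text
time_s: 32.05
ee_pos: [0.4554, -0.2752, 0.1055]
orientation: [[-0.998, -0.058, 0.001], [-0.058, 0.998, -0.001], [-0.001, -0.001, -1.0]]
force: [0.5, -0.7, -1.7]
finger_gap: 0.0448
grasp_force: 22.0
```

Run:
```python
from h import *
s=ctrl.sense(); print(s['ee_pos'],s['orientation'][0],s['force'])
w=ctrl.camera('wrist').astype(int)
th=np.radians(3.3);R=np.array([[np.cos(th),-np.sin(th)],[np.sin(th),np.cos(th)]])
for l in [(-.0715,-.0965),(-.0715,-.064),(-.0715,-.0315)]: 
    P=np.array([.4508,-.2105])+R@np.array(l); print(l,np.round(px('wrist',[*P,.073],s),1))
# saturation map: beading is orange (high r-b)
d=w[:,:,0]-w[:,:,2]
print('col 279 r-b down',d[60:200:3,279].tolist()); print('bright',w[60:200:3,279].mean(1).round().tolist())
for r in (160,180,200): print('row',r,d[r,170:390:4].tolist(), w[r,170:390:4].mean(1).round().astype(int).tolist())
```

```text
[ 0.45538708 -0.27521609  0.10551064] [-0.99834208 -0.05754408  0.00133274] [ 0.49881941 -0.66158766 -1.67614255]
(-0.0715, -0.0965) [111.1 217.4]
(-0.0715, -0.064) [111.2 280.6]
(-0.0715, -0.0315) [111.2 343.9]
col 279 r-b down [64, 65, 66, 67, 66, 65, 64, 66, 66, 64, 66, 65, 65, 66, 74, 91, 85, 57, 64, 67, 64, 64, 66, 66, 68, 10, 8, 10, 12, 9, 10, 11, 11, 11, 10, 11, 11, 9, 10, 12, 10, 10, 10, 11, 9, 10, 10]
bright [132.0, 134.0, 134.0, 132.0, 133.0, 136.0, 134.0, 133.0, 132.0, 132.0, 130.0, 132.0, 132.0, 130.0, 91.0, 89.0, 91.0, 69.0, 130.0, 130.0, 130.0, 130.0, 131.0, 132.0, 132.0, 103.0, 104.0, 162.0, 167.0, 167.0, 167.0, 165.0, 166.0, 165.0, 166.0, 167.0, 167.0, 167.0, 166.0, 166.0, 168.0, 167.0, 167.0, 168.0, 167.0, 166.0, 165.0]
row 160 [40, 63, 65, 64, 65, 67, 67, 66, 67, 66, 61, 85, 78, 20, 10, 10, 12, 10, 12, 10, 11, 10, 9, 11, 9, 9, 9, 10, 10, 11, 9, 10, 11, 11, 11, 9, 10, 10, 10, 11, 9, 8, 68, 81, 85, 68, 70, 70, 69, 70, 72, 70, 70, 69, 17] [118, 132, 193, 203, 203, 135, 135, 135, 136, 136, 108, 88, 82, 135, 166, 166, 167, 166, 166, 166, 165, 167, 167, 166, 166, 165, 168
[... 432 characters left out ...]
, 168, 166, 167, 166, 167, 166, 167, 166, 166, 166, 166, 166, 166, 166, 166, 166, 167, 166, 166, 168, 165, 166, 166, 167, 165, 168, 167, 151, 81, 86, 87, 151, 149, 150, 149, 150, 148, 150, 149, 149, 150]
row 200 [54, 40, 62, 55, 55, 56, 65, 68, 70, 70, 70, 75, 83, 50, 10, 10, 9, 11, 10, 11, 11, 11, 10, 11, 10, 10, 10, 11, 10, 11, 10, 9, 11, 10, 11, 10, 11, 10, 10, 11, 11, 57, 52, 84, 72, 69, 68, 70, 68, 68, 69, 69, 69, 69, 68] [189, 120, 147, 208, 208, 208, 153, 142, 142, 143, 143, 83, 88, 58, 164, 166, 165, 164, 167, 166, 167, 166, 167, 166, 167, 166, 167, 166, 166, 167, 166, 166, 165, 167, 167, 166, 168, 166, 165, 167, 166, 145, 58, 85, 93, 143, 145, 142, 143, 142, 142, 143, 143, 143, 142]
```

The box sits centred between the beading lines (beads at columns 217 and 345, box 223–337). I'll shift 2 mm, lower and release.

arm_command:
  moves:
    - {"linear":[0.002,0.0005,0.003],"dr":[0,0,0]}
    - {"linear":[0.002,0.0005,0.006],"dr":[0,0,0]}
    - {"linear":[0.002,0.0005,0.008],"dr":[0,0,0]}
    - {"linear":[0.002,0.0005,0.0085],"dr":[0,0,0]}
    - {"linear":[0.002,0.0005,0.0085],"dr":[0,0,0]}
    - {"linear":[0.002,0.0005,0.0085],"dr":[0,0,0]}

```text
time_s: 32.6
ee_pos: [0.4526, -0.275, 0.0971]
orientation: [[-0.998, -0.057, 0.0], [-0.057, 0.998, -0.001], [-0.0, -0.001, -1.0]]
force: [-4.0, 2.8, 8.8]
finger_gap: 0.0446
grasp_force: 22.0
```

arm_command:
  moves:
    - {"linear":[0,0,0],"dr":[0,0,0]}
    - {"linear":[0,0,0],"dr":[0,0,0]}
    - {"linear":[0,0,0],"dr":[0,0,0]}
    - {"linear":[0,0,-0.01],"dr":[0,0,0]}
    - {"linear":[0,0,-0.03],"dr":[0,0,0]}
    - {"linear":[0,0,-0.06],"dr":[0,0,0]}
    - {"linear":[0,0,-0.1],"dr":[0,0,0]}
    - {"linear":[-0.03,0.02,-0.14],"dr":[0,0,0]}
    - {"linear":[-0.07,0.05,-0.18],"dr":[0,0,0]}
    - {"linear":[-0.09,0.06,-0.21],"dr":[0,0,0]}
    - {"linear":[-0.1,0.065,-0.23],"dr":[0,0,0]}
    - {"linear":[-0.1,0.065,-0.23],"dr":[0,0,0]}
  jaw: 0.4

```text
time_s: 33.6
ee_pos: [0.5524, -0.2029, 0.333]
orientation: [[-0.998, -0.059, 0.009], [-0.059, 0.998, -0.004], [-0.009, -0.005, -1.0]]
force: [0.8, 0.0, 0.8]
finger_gap: 0.0619
grasp_force: 0.0
```

Run:
```python
from h import *
s=ctrl.sense(); print(s['ee_pos'],s['force'])
w=ctrl.camera('wrist'); cv2.imwrite('pics/w11.png',w[:,:,::-1])
for o in ('bit_box','broad_offcut','upper_tray'): print(o,[(round(a['conf'],2),np.round(a['point']),pt('wrist',a['point'],.067 if o!='upper_tray' else .058,s).round(4)) for a in ctrl.place_of('wrist',o)[:1]])
# box white top outline
m=((w.min(2)>110)&(w.max(2).astype(int)-w.min(2)<25)).astype(np.uint8); m[235:]=0
th=np.radians(3.3);R=np.array([[np.cos(th),-np.sin(th)],[np.sin(th),np.cos(th)]])
def loc(p): return (R.T@(p[:2]-np.array([.4508,-.2105]))*1000).round(1).tolist()
for c in sorted(cv2.findContours(m,0,2)[0],key=cv2.contourArea)[::-1][:2]:
    b=cv2.boxPoints(cv2.minAreaRect(c)); print(cv2.contourArea(c),b.round().tolist(),[loc(pt('wrist',(p[1],p[0]),.109,s)) for p in b])
```

```text
[ 0.55239819 -0.20290217  0.33295427] [0.83414451 0.04135895 0.7909698 ]
bit_box []
broad_offcut [(0.75, array([ 90., 333.]), array([ 0.4499, -0.1438,  0.067 ]))]
upper_tray [(0.68, array([ 88., 277.]), array([ 0.451 , -0.2123,  0.058 ]))]
5006.5 [[194.0, 20.0], [238.0, 18.0], [244.0, 142.0], [200.0, 144.0]] [[-61.8, -86.9], [-63.9, -41.6], [61.3, -39.0], [63.9, -89.4]]
298.0 [[119.0, 0.0], [133.0, -1.0], [147.0, 148.0], [133.0, 149.0]] [[-79.7, -161.6], [-80.9, -147.7], [68.5, -151.2], [70.0, -167.0]]
```

```bash
python3 -c "
from rig import ctrl
print(ctrl.finish_job())"
```

```text
the job is handed in; nothing more can be done
None
```

Both kits are made up and handed in at about 34 s of the 136 s: the upper tray is seated on the posts with its pins through, each part measured inside its bay, and the robot was clear of everything at hand-in. The final positions were checked by measurement rather than by eye, because all 14 picture views were used.

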